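# Saddle the third fuse on the test cradle and hold the continuity probe on its cap

## Task

Lay the spare fuse from its wooden rest into the groove on top of the two fuses in the test cradle, lined up with them, and let go of it. Then draw the tester probe out of its stand and hold it upright with its sprung tip on top of that upper fuse, at the dark ring round the brass cap on the end away from the cradle's terminal post, pressing gently so that the plunger is about half way in. Finish while still holding the probe there, and leave the outlet box, connector and meter where they are.

Things in the scene. Friction and masses are not known exactly. Their poses are not given: they have to be found in the camera images.
- cradle: Black test cradle, fixed to the bench, its place and heading vary (any yaw). Base 156 x 90 x 10 mm; origin on the bench under the middle of the fuse bed, x along the fuses. A brass terminal post (18 mm wide, top 36 mm above the bench) stands at x = +74 mm on its axis; the other end has none. Side rails (tops 24 mm above the bench) and end stops keep the two lower fuses lying side by side along x.
- saddle (a point): Point in the cradle's frame 53.7 mm straight above its origin: where the centre of the third fuse lies once saddled (its crown is then 69.7 mm above the bench, give or take 0.5 mm).
- fuse_left: Lower fuse in the cradle on its +y side, loose, same make as the spare. Origin at its centre, 26 mm above the bench.
- fuse_right: Lower fuse in the cradle on its -y side, likewise.
- spare: The spare cartridge fuse, loose, alone on the wooden rest: 110 mm long along its x, about 0.14 kg; brass caps 32 mm in diameter and 26 mm long at both ends, tan fibre body 29 mm in diameter and 58 mm long between them. Origin at its centre, 24 mm above the bench at the start. Both ends are alike. When saddled, the tops of the lower fuses are 11.7 mm below its centre: grip it by the body, with fingertips reaching less than about 9 mm below its centre.
- spare_cap_a (a point): On the spare's axis, 42 mm from its centre towards its +x end, at the middle of that cap; a dark ring 3 mm wide runs round the cap here. The spot to probe is 16 mm above the axis.
- spare_cap_b (a point): The same on its -x end.
- rest: Wooden rest, fixed, its place and heading vary: board 120 x 60 x 8 mm with four small cleats (12 mm above the bench) under the caps that keep the spare from rolling; the spare lies along its x. Nothing stands beside the fuse's body. Origin on the bench under its centre.
- stand: Aluminium block 72 x 72 x 60 mm, fixed, its place and heading vary, with an upright hole 13.5 mm wide in the middle of its top, in which the probe stands. Origin on the bench under its centre.
- probe: Cordless tester probe, loose, 70 g, standing upright in the stand, 128 mm long. Origin at the end of its relaxed tip, z up along its length. Round grey handle 22 mm in diameter from z = 48 to 128 mm, black nose 11 mm in diameter from 18 to 48 mm, steel plunger pin 6 mm in diameter from 0 to 18 mm. In the stand the handle's foot rests on the block's top, the origin is 12 mm above the bench, and it must rise 50 mm to be clear of the hole. Grip the handle from above.
- tip (a point): The tip end of the plunger pin; equals the probe's origin while relaxed and moves up along the probe's z as the plunger goes in.
- plunger (a joint): Travel of the plunger into the probe, m: 0 relaxed, 0.010 at its stop. Spring: 0.75 N at first touch, 2 N half way, 3.25 N at the stop.
- outlet_box: Bystander: steel outlet box 60 x 100 x 48 mm with two round white sockets on top, loose. Origin under its centre.
- connector: Bystander: black round rubber connector, 44 mm wide, 58 mm high, standing, loose. Origin under its centre.
- meter: Bystander: grey hand meter 130 x 70 x 39 mm lying face up, loose. Origin under its centre.
Things that resemble listed ones, but are neither listed nor needed, are in the scene too. Leave any turquoise look-alike of the stand alone.

How it is judged:
By the outcome, as a careful person would: the job done as asked, in the order asked, and still so for the second after the job is handed in, while the arm keeps its last pose, push and grip.
It also fails if it takes over 54 s, if anything falls off the work surface, if the arm or the gripper's body presses on something with over 40 N, if the wrist force passes 120 N, or if a joint passes its speed limit or range.

## Robot

A 7-joint arm with a two-finger parallel gripper is mounted at the origin on the work surface. World frame = base frame: x ahead of the robot, y to its left, z up, the work surface at z = 0. Lengths are in mm, angles in rad, forces in N, time in s.
With the tool pointing down it reaches from about 400 to 875 mm from the base axis. Payload 6.5 kg.
Tool frame: the origin (TCP) lies between the finger pads; the fingertips stand 8 mm ahead of it and the grasp point (between the pads) lies 11 mm behind it; y points along the fingers, z is the direction in which the jaws open and shut, and the axes are right-handed (so a half turn about y gives the same grasp; the last joint's range is limited). The gripper opens to 85 mm and grips with 20 to 120 N. Pads are 22 mm wide; open, the fingers measure 114 mm over their backs; the gripper's body (76 mm by 85 mm) begins 54 mm behind the grasp point. The pads swing forward as they close: fully open they stand 13 mm farther back than shut.
Start: joints at [1.193, 0.536, -0.004, 1.538, 0.003, 1.067, -0.071], TCP at [199.398, -618.652, 239.29] pointing down, gripper open.
Joint ranges: [-2.7, 2.7], [-0.37, 2.16], [-1.27, 1.26], [0.24, 2.4], [-1.31, 4.45], [0.19, 1.91], [-2.76, 2.76]. Speed limits (rad/s): [2.39, 2.39, 3.14, 3.14, 3.14, 3.14, 3.14].

## Interface

Orientations are given as [roll, pitch, yaw] about the fixed x, y, z axes, in that order (R = Rz(yaw) Ry(pitch) Rx(roll)).
In Python, from bench import bot gives the robot as it stands. The module is installed in compiled form; this text tells all that it offers.
- The arm moves only by the shell command python3 -m crank 'ROWS' [FORCE]. ROWS is JSON, a list of rows, each an object of numbers: "ax", "ay", "az": the turn, a rotation vector about the tool's x, y, z in degrees; "x", "y", "z": the shift along the tool's x, y, z in cm; "jaw": the opening, from 0 (shut) to 1 (fully open). A call has exactly 5 rows; each row is the pose to reach, as a shift and turn from the pose measured when the call began, along the tool's axes at that moment; what a row does not reach only later rows make up. A row lasts 1/12 s, in which the tool goes at most 41.7 mm and 7.16 degrees, less where a joint would pass 70% of its speed; a pose out of reach is approached as far as the arm can. A call with a gripper value outside its range is refused whole. The fingers move at their own pace and stop on an object; FORCE is the grip in N (left out, the last holds). Time passes only in rows, so rows that repeat a pose let the fingers close, or fill a call up. It gives the time, the measured TCP pose, the force and the opening at its end, in the units of the state.
- bot.read_state(): the state, without advancing time (a new reading comes with each control period).
- bot.snapshot(name): name is "scene" or "top" or "wrist"; returns (picture, depth): 400x640x3 uint8, blue, green, red; 400x640 float32, mm along the optical axis (not along the pixel's ray), 0 where there is no reading.
- bot.camera_params(name): a dict with "fov_y" (degrees; the focal length in pixels is half the picture's height over the tangent of half this angle, whatever the lens; pixels are square), "cx", "cy" (the principal point, pixels), "k1" (the pictures are not rectified: a ray, as slopes to the right and down, at radius r is drawn at 1 + k1 r^2 times it, then the intrinsics apply), "R" (3x3) and "t" (3): a world point X has camera coordinates R X + t. Camera axes: x right, y down, z forward; pixel columns grow to the right and rows downward; lengths in mm; the calibration is good to about 2 mm. A picture is of the moment at which its call begins: read the wrist's pose just before it. camera_params takes no time and is no camera call; for the wrist camera it gives the pose at the moment of the call.
- bot.job_done(): hands the job in, once; it reports no verdict.
Trained networks look in the newest picture that a camera, given by its name, has taken for a name from the list of things; names that differ only in an ending like _2 or _b are one class to them, and where a whole thing is asked for, a point or a joint stands for the part that bears it (a point fixed in the world has none). Each returns a list of dicts, best first, with "confidence" (0 to 1); they miss things now and then, are a little off and sometimes report something else, mostly with a low value. They report only what shows in the picture. A call takes as long as a camera call. They do not tell look-alikes from the thing itself.
- bot.find_in(label, camera): "rect" ([left, top, right, bottom] in pixels, round what is visible of it).
The state is a dict: "t": time; "joint_positions": joint angles; "qd": joint speeds; "joint_torque": joint torques, N m; "eef_pos": TCP position; "tool_rot": TCP orientation; "contact_force": force on the tool from outside, world axes, zero at the start; "moment": the same for the moment, N m; "gripper_width": opening from 0.0 (shut) to 1.0 (fully open).
Only numpy, scipy, OpenCV 4.12 (cv2) and the standard library are available. Lean on these libraries where they do the work, as an engineer would, in place of code of your own. Each camera call takes 0.05 s, during which the arm holds its last target.

## Working session

There is one attempt and no reset: what is moved stays moved. The work goes in short steps, Python scripts to look and compute and a shell command to move; the robot and the scene stay as the last step left them, time stands still between calls to the robot, and variables do not carry over. Pictures are saved under pics/ and viewed, and the job is handed in when it is done.

```bash
mkdir -p pics; python3 - <<'E'
from bench import bot
import cv2, numpy as np
s=bot.read_state(); print(s)
for n in ["scene","top","wrist"]:
    im,d=bot.snapshot(n); cv2.imwrite(f"pics/{n}0.png",im); np.savez(f"pics/{n}0.npz",im=im,d=d)
    print(n,bot.camera_params(n))
E
```

```text
{'t': 0.0, 'joint_positions': array([ 1.19279394,  0.53716912, -0.00446175,  1.5388756 ,  0.00259947,
        1.06727777, -0.07118415]), 'qd': array([-0.00113701,  0.0017842 , -0.00165702,  0.00054631, -0.00070915,
       -0.00091794, -0.00022564]), 'joint_torque': array([ 2.49944860e-04, -5.83419979e+01,  1.04903676e+00, -2.59113479e+01,
        1.23663020e-02,  9.38374666e-03,  5.12652116e-05]), 'eef_pos': array([ 199.21230123, -618.07434178,  238.40996985]), 'tool_rot': array([-1.57251658e+00, -1.14223943e-04, -2.82968274e+00]), 'contact_force': array([-0.97800652, -0.71259579,  0.19621981]), 'moment': array([-0.00801094, -0.02406465, -0.04713705]), 'gripper_width': 0.9981546644063467}
scene {'fov_y': 48.39154420525741, 'cx': 319.7448156283803, 'cy': 198.78661834542814, 'k1': -0.004919600788582937, 'R': array([[-0.27404793,  0.96170795,  0.00394258],
       [ 0.64135949,  0.18581327, -0.74440005],
       [-0.71662803, -0.20147268, -0.66772226]]), 't': array([ 175.78083037, -303.88911091, 1606.97519076])}
top {'fov_y': 44.514213171394935, 'cx': 322.014175333363, 'cy': 195.74174796611754, 'k1': -0.1515266855404732, 'R': array([[-0.09332742, -0.99562667, -0.00418705],
       [-0.97500727,  0.09224461, -0.20211818],
       [ 0.20162048, -0.01478077, -0.97935219]]), 't': array([ 33.87943903, 538.3956889 , 967.83845148])}
wrist {'fov_y': 58.09814619241652, 'cx': 319.1929134532597, 'cy': 200.5769959025683, 'k1': 0.025305625361187724, 'R': array([[ 0.30648696, -0.95187164, -0.0024759 ],
       [-0.90705471, -0.29284343,  0.30248056],
       [-0.28864772, -0.09046057, -0.95315234]]), 't': array([-648.880064  ,  -39.60625418,  380.146428  ])}
```

View pics/scene0.png

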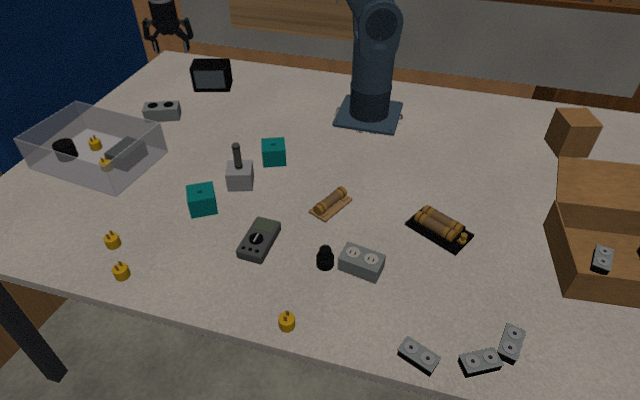

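View pics/top0.png

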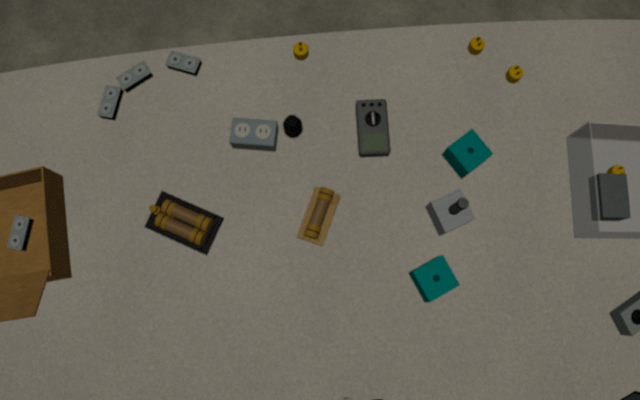

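View pics/wrist0.png

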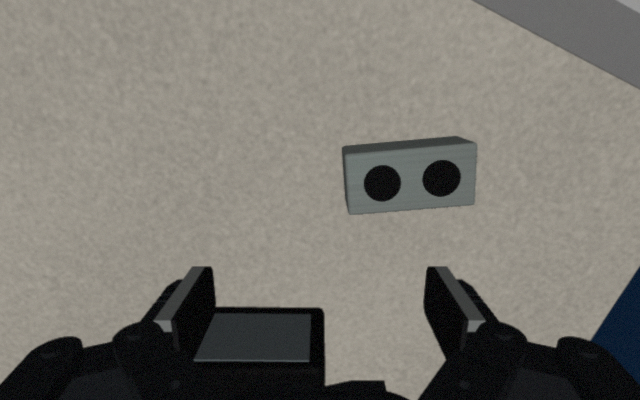

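The top view shows the cradle at about (183,222) with its post at (155,210), the spare at (320,213), the grey stand and probe at (452,210), and turquoise look-alikes at (467,152) and (434,278). The meter is at (373,128), the box at (254,134) and the connector at (292,126).

```bash
cat > h.py <<'E'
import numpy as np, cv2
from bench import bot
def K(p):
    f=200/np.tan(np.radians(p['fov_y']/2)); return np.array([[f,0,p['cx']],[0,f,p['cy']],[0,0,1.]])
def rays(p,uv):
    # ideal slopes for pixels
    uv=np.asarray(uv,float).reshape(-1,1,2)
    return cv2.undistortPoints(uv,K(p),np.array([p['k1'],0,0,0.]),).reshape(-1,2)
def plane(p,uv,z):
    r=np.c_[rays(p,uv),np.ones(len(np.reshape(uv,(-1,2))))]
    R=np.array(p['R']);t=np.array(p['t']); C=-R.T@t; d=r@R
    return C+d*((z-C[2])/d[:,2])[:,None]
def cloud(p,dep):
    v,u=np.mgrid[0:400,0:640]; r=rays(p,np.c_[u.ravel(),v.ravel()])
    X=np.c_[r,np.ones(len(r))]*dep.reshape(-1,1)
    return ((X-np.array(p['t']))@np.array(p['R'])).reshape(400,640,3)
def proj(p,X):
    R=np.array(p['R']);t=np.array(p['t'])
    rv,_=cv2.Rodrigues(R)
    return cv2.projectPoints(np.asarray(X,float).reshape(-1,1,3),rv,t,K(p),np.array([p['k1'],0,0,0.]))[0].reshape(-1,2)
E
python3 - <<'E'
from h import *
for n in ["top","scene"]:
    for l in ["spare","cradle","rest","stand","probe","fuse_left"]:
        r=bot.find_in(l,n)
        print(n,l,[(np.round(x['rect']).astype(int).tolist(),round(x['confidence'],2)) for x in r[:4]])
p=bot.camera_params("top"); z=np.load("pics/top0.npz"); X=cloud(p,z['d'])
im=z['im']
for nm,(a,b,c,d) in dict(cradle=(140,185,230,260),rest=(290,178,348,250),stand=(420,180,480,240)).items():
    P=X[b:d,a:c].reshape(-1,3); ok=z['d'][b:d,a:c].ravel()>0;P=P[ok]
    print(nm,'table z',np.median(P[P[:,2]<6][:,2]),'max',P[:,2].max())
    for lo,hi in [(4,18),(18,33),(33,50),(50,70),(70,150)]:
        m=(P[:,2]>lo)&(P[:,2]<hi)
        if m.sum()>15:
            Q=P[m]; rc=cv2.minAreaRect(Q[:,:2].astype(np.float32)); print(lo,hi,m.sum(),Q.mean(0).round(1),np.round(rc[0],1),np.round(rc[1],1),round(rc[2],1),Q[:,2].max().round(1))
w=cv2.resize(im[100:300,130:490],(800,444),interpolation=cv2.INTER_CUBIC); cv2.imwrite("pics/topcrop.png",cv2.convertScaleAbs(w,alpha=1.8))
E
```

```text
top spare [([306, 190, 332, 239], 0.73)]
top cradle [([146, 190, 224, 256], 0.68)]
top rest [([296, 186, 343, 244], 0.77)]
top stand [([444, 126, 496, 178], 0.91), ([228, 116, 280, 149], 0.73), ([410, 258, 458, 300], 0.67), ([149, 191, 223, 257], 0.37)]
top probe [([450, 198, 468, 216], 0.66)]
top fuse_left [([154, 214, 208, 245], 0.98)]
scene spare [([313, 186, 345, 218], 0.56)]
scene cradle [([409, 215, 473, 255], 0.72), ([237, 218, 279, 265], 0.49)]
scene rest [([311, 195, 353, 221], 0.65)]
scene stand [([226, 161, 250, 193], 0.91), ([260, 136, 286, 170], 0.79), ([185, 181, 215, 218], 0.6)]
scene probe [([230, 139, 242, 168], 0.48)]
scene fuse_left [([425, 210, 460, 236], 0.91)]
cradle table z -0.5016174068419039 max 47.77929082823304
4 18 923 [515.3 289.2   9.6] [521.3 291. ] [158.9 203.1] 0.3 17.9
18 33 719 [511.7 281.9  25.2] [519.4 293.4] [142.3  82.8] 61.4 33.0
33 50 1263 [516.6 287.9  38.4] [522.5 297.6] [138.9  62.4] 61.4 47.8
rest table z -0.4862906369921934 max 43.52502676941172
4 18 794 [502.4  -5.8   7.8] [514.   -7.6] [123.4 144.3] 79.7 16.8
18 33 195 [505.7  -8.4  29.4] [509.   -7.9] [ 31.6 109.1] 64.9 33.0
33 50 535 [508.8  -7.9  37. ] [509.6  -8.2] [ 26.7 110.1] 64.1 43.5
stand table z -0.716667411023184 max 143.8105640349254
4 18 66 [ 475.  -257.4   10.3] [ 492.4 -283.3] [104.1 117. ] 78.2 17.9
18 33 66 [ 470.5 -255.8   25.2] [ 460.1 -274.5] [100.5  51.3] 62.7 33.0
33 50 78 [ 469.7 -253.9   41.8] [ 462.3 -263.3] [88.1 41.8] 53.1 49.9
50 70 989 [ 480.6 -282.    59.2] [ 482.8 -285.7] [73.2 73.4] 18.1 69.5
70 150 207 [ 481.  -281.7  120.1] [ 482.5 -285.2] [21.5 21.3] 11.6 143.8
```

View pics/topcrop.png

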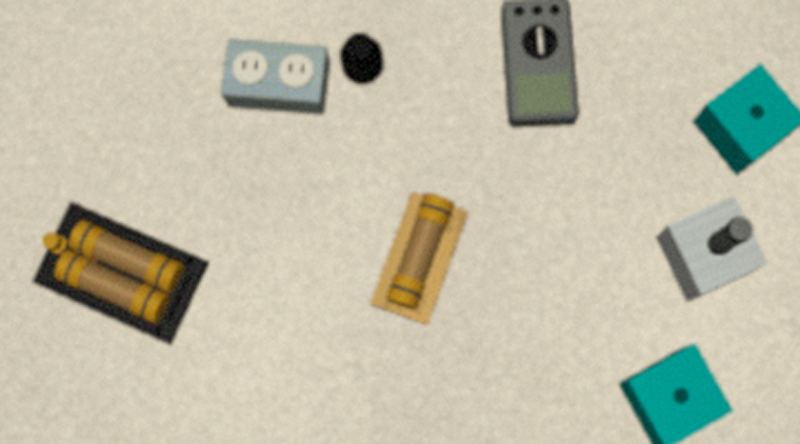

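```bash
cat >> h.py <<'E'
from scipy.spatial.transform import Rotation as Ro
def avg(n=1):
    s=bot.read_state(); return s
def delta(pos,yaw,s=None):
    """tool-frame shift (cm) and turn (deg) to reach world TCP pos with tool down at yaw deg"""
    s=s or bot.read_state(); R=Ro.from_euler('xyz',s['tool_rot'])
    T=Ro.from_euler('xyz',[-np.pi/2,0,np.radians(yaw)])
    sh=R.inv().apply(np.array(pos)-s['eef_pos'])/10
    rv=np.degrees((R.inv()*T).as_rotvec())
    print('t',round(s['t'],2),'pos',s['eef_pos'].round(1),'rpy',np.degrees(s['tool_rot']).round(1),'F',s['contact_force'].round(1),'w',round(s['gripper_width'],3))
    print(' shift cm x,y,z',sh.round(2),' turn ax,ay,az',rv.round(1))
E
python3 - <<'E'
from h import *
s=bot.read_state();p=bot.camera_params("wrist");C=-np.array(p['R']).T@p['t']
R=Ro.from_euler('xyz',s['tool_rot'])
print('cam in tool',R.inv().apply(C-s['eef_pos']), 'cam axes in tool', R.inv().apply(p['R'].copy()).round(3))
# refine poses by colour: brass caps/fuse PCA
pt=bot.camera_params("top"); z=np.load("pics/top0.npz"); X=cloud(pt,z['d'])
for nm,(a,b,c,d),lo in [('spare',(290,178,348,250),26),('fuses',(165,185,230,260),30)]:
    P=X[b:d,a:c].reshape(-1,3);P=P[(P[:,2]>lo)&(P[:,2]<60)]
    m=P[:,:2].mean(0);u,S,V=np.linalg.svd(P[:,:2]-m,full_matrices=False);v=V[0]
    print(nm,m,np.degrees(np.arctan2(v[1],v[0])))
delta([509,-8,240],-25.5)
E
```

```text
cam in tool [-7.70504578e+01 -1.34100894e+02  1.12180410e-01] cam axes in tool [[ 0.     0.001  1.   ]
 [ 0.953 -0.302  0.   ]
 [ 0.302  0.953 -0.001]]
spare [508.39488972  -7.99604573] 154.89998544845307
fuses [513.310246   279.19053151] -126.98451272087951
t 0.75 pos [ 199.4 -618.7  239.3] rpy [ -90.    -0.  -162.1] F [-0.7 -0.1  0. ] w 1.0
 shift cm x,y,z [-48.2   -0.07 -48.62]  turn ax,ay,az [   0.  -136.6    0. ]
```

```bash
python3 -m crank '[{"x":-48.2,"y":0,"z":-48.6,"ay":-136,"jaw":1},{"x":-48.2,"y":0,"z":-48.6,"ay":-136,"jaw":1},{"x":-48.2,"y":0,"z":-48.6,"ay":-136,"jaw":1},{"x":-48.2,"y":0,"z":-48.6,"ay":-136,"jaw":1},{"x":-48.2,"y":0,"z":-48.6,"ay":-136,"jaw":1}]' 60; python3 -c "
from h import *
delta([509,-8,220],-25.3)"
```

```text
t 0.75 pos [ 199.4 -618.7  239.3] rpy [ -90.    -0.  -162.1] F [-0.7 -0.1  0. ] w 1.0
 shift cm x,y,z [-48.2    1.93 -48.62]  turn ax,ay,az [   0.  -136.8    0. ]invalid input
```

```bash
python3 -m crank '[{"ax":0,"ay":-7,"az":0,"x":-2.6,"y":0,"z":-2.6,"jaw":1},{"ax":0,"ay":-14,"az":0,"x":-5.2,"y":0,"z":-5.2,"jaw":1},{"ax":0,"ay":-21,"az":0,"x":-7.8,"y":0,"z":-7.8,"jaw":1},{"ax":0,"ay":-28,"az":0,"x":-10.4,"y":0,"z":-10.4,"jaw":1},{"ax":0,"ay":-35,"az":0,"x":-13,"y":0,"z":-13,"jaw":1}]' 60; python3 -c "
from h import *
delta([509,-8,220],-25.3)"
```

```text
t: 1.17
eef_pos: [283.8, -453.5, 239.5]
tool_rot: [-1.57, -0.0, -2.213]
contact_force: [1.2, 0.3, -0.0]
gripper_width: 0.999
t 1.17 pos [ 283.8 -453.5  239.5] rpy [ -90.    -0.  -126.8] F [ 1.2  0.3 -0. ] w 0.999
 shift cm x,y,z [-49.17   1.92  -8.65]  turn ax,ay,az [   0.  -101.5    0. ]
```

```bash
python3 -m crank '[{"ax":0,"ay":-7,"az":0,"x":-3.6,"y":0,"z":-0.6,"jaw":1},{"ax":0,"ay":-14,"az":0,"x":-7.2,"y":0,"z":-1.2,"jaw":1},{"ax":0,"ay":-21,"az":0,"x":-10.8,"y":0,"z":-1.8,"jaw":1},{"ax":0,"ay":-28,"az":0,"x":-14.4,"y":0,"z":-2.4,"jaw":1},{"ax":0,"ay":-35,"az":0,"x":-18,"y":0,"z":-3,"jaw":1}]'; python3 -c "
from h import *
delta([509,-8,220],-25.3)"
```

```text
t: 1.58
eef_pos: [368.1, -289.9, 239.7]
tool_rot: [-1.57, -0.001, -1.596]
contact_force: [1.3, -0.6, 0.4]
gripper_width: 1.003
t 1.58 pos [ 368.1 -289.9  239.7] rpy [-90.   -0.1 -91.5] F [ 1.3 -0.6  0.4] w 1.003
 shift cm x,y,z [-28.54   1.94  13.36]  turn ax,ay,az [  0.  -66.2   0.1]
```

```bash
python3 -m crank '[{"ax":0,"ay":-7,"az":0,"x":-3,"y":0,"z":1.4,"jaw":1},{"ax":0,"ay":-14,"az":0,"x":-6,"y":0,"z":2.8,"jaw":1},{"ax":0,"ay":-21,"az":0,"x":-9,"y":0,"z":4.2,"jaw":1},{"ax":0,"ay":-28,"az":0,"x":-12,"y":0,"z":5.6,"jaw":1},{"ax":0,"ay":-35,"az":0,"x":-15,"y":0,"z":7,"jaw":1}]'; python3 -c "
from h import *
delta([509,-8,220],-25.3)"
```

```text
t: 2.0
eef_pos: [442.5, -140.4, 239.9]
tool_rot: [-1.571, -0.002, -0.98]
contact_force: [0.9, 0.6, -0.9]
gripper_width: 0.995
t 2.0 pos [ 442.5 -140.4  239.9] rpy [-90.   -0.1 -56.1] F [ 0.9  0.6 -0.9] w 0.995
 shift cm x,y,z [-7.29  1.98 12.9 ]  turn ax,ay,az [  0.  -30.8   0.1]
```

```bash
python3 -m crank '[{"ax":0,"ay":-7,"az":0,"x":-2,"y":0.5,"z":3.5,"jaw":1},{"ax":0,"ay":-14,"az":0,"x":-4,"y":1,"z":7,"jaw":1},{"ax":0,"ay":-21,"az":0,"x":-6,"y":1.5,"z":10,"jaw":1},{"ax":0,"ay":-28,"az":0,"x":-7.3,"y":2,"z":12.9,"jaw":1},{"ax":0,"ay":-30.8,"az":0,"x":-7.3,"y":2,"z":12.9,"jaw":1}]'; python3 - <<'E'
from h import *
bot.snapshot("top")
s=bot.read_state();p=bot.camera_params("wrist");im,d=bot.snapshot("wrist")
cv2.imwrite("pics/w1.png",im);np.savez("pics/w1.npz",im=im,d=d)
X=cloud(p,d)
P=X.reshape(-1,3);P=P[(d.ravel()>0)]
m=(abs(P[:,0]-509)<80)&(abs(P[:,1]+8)<80)
P=P[m];print('table',np.median(P[P[:,2]<5][:,2]))
Q=P[(P[:,2]>28)&(P[:,2]<60)];rc=cv2.minAreaRect(Q[:,:2].astype(np.float32));print(rc,Q[:,2].max(),np.percentile(Q[:,2],98))
mm=Q[:,:2].mean(0);v=np.linalg.svd(Q[:,:2]-mm,full_matrices=False)[2][0];print(mm,np.degrees(np.arctan2(v[1],v[0])))
B=P[(P[:,2]>5)&(P[:,2]<11)];print('board',cv2.minAreaRect(B[:,:2].astype(np.float32)))
delta([509,-8,220],-25.3)
E
```

```text
t: 2.42
eef_pos: [511.1, -0.8, 219.9]
tool_rot: [-1.567, -0.002, -0.428]
contact_force: [0.3, 0.1, -0.3]
gripper_width: 1.001
table -0.5660802472395576
((509.6473083496094, -7.297954559326172), (30.59086799621582, 110.30048370361328), 64.70536804199219) 41.290223887491194 39.801864710717695
[506.6464135   -6.04987554] -25.249831184914964
board ((506.563232421875, -6.0437774658203125), (60.023319244384766, 119.41725158691406), 64.80170440673828)
t 2.52 pos [509.2  -6.6 219.6] rpy [-90.   -0.1 -25.2] F [ 0.4 -0.8  0.7] w 1.002
 shift cm x,y,z [ 0.04 -0.04 -0.14]  turn ax,ay,az [0.  0.1 0.1]
```

View pics/w1.png

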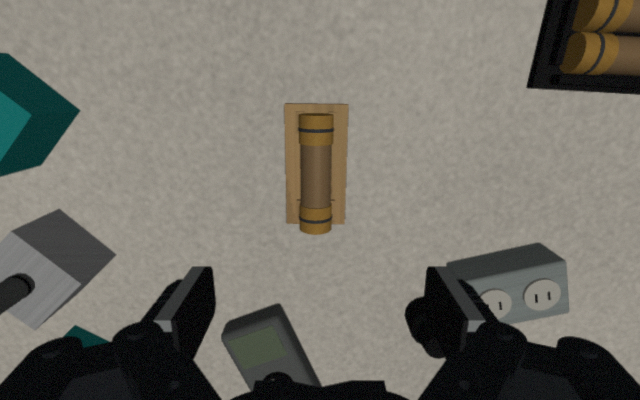

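```bash
cat >> h.py <<'E'
from scipy.optimize import least_squares
def shot(name,fn):
    p=bot.camera_params(name);im,d=bot.snapshot(name)
    cv2.imwrite(f"pics/{fn}.png",im);np.savez(f"pics/{fn}.npz",im=im,d=d);return p,im,d
def fitfuse(P,x0,y0,yaw,z0):
    """cylinder fit r=16 caps/14.5 body on cloud points; returns x,y,yaw,z"""
    def loc(q,P):
        c,s=np.cos(q[2]),np.sin(q[2]);dx=P[:,0]-q[0];dy=P[:,1]-q[1]
        return c*dx+s*dy,-s*dx+c*dy,P[:,2]-q[3]
    q=np.array([x0,y0,np.radians(yaw),z0])
    for it in range(4):
        a,b,h=loc(q,P);rr=np.hypot(b,h)
        Q=P[(abs(a)<56)&(rr<20)&(rr>10)&(h>0)]
        def res(k):
            a,b,h=loc(k,Q);r=np.where(abs(a)>29,16,14.5);return np.hypot(b,h)-r
        q=least_squares(res,q,loss='soft_l1').x
    # lengthwise: ends of crown points
    a,b,h=loc(q,P);sel=a[(np.hypot(b,h)<18.5)&(h>6)&(abs(a)<70)]
    lo,hi=np.percentile(sel,[1,99])
    c=np.array([np.cos(q[2]),np.sin(q[2])])
    print('fit',q[:2].round(1),'yaw',np.degrees(q[2]).round(2),'z',q[3].round(1),'rms',np.sqrt(np.mean(res(q)**2)).round(2),'n',len(Q),'ends',sel.min().round(1),lo.round(1),hi.round(1),sel.max().round(1),'mid-> ',(q[:2]+c*(sel.min()+sel.max())/2).round(1))
    return q
E
python3 - <<'E'
from h import *
p,im,d=shot("wrist","w2");P=cloud(p,d)[d>0]
print('table',np.median(P[abs(P[:,2])<5][:,2]))
fitfuse(P,509,-8,-25.2,24)
m=(abs(P[:,0]-509)<80)&(abs(P[:,1]+8)<80);Q=P[m]
B=Q[(Q[:,2]>5)&(Q[:,2]<11)];print('board',cv2.minAreaRect(B[:,:2].astype(np.float32)))
s=bot.read_state();print(s['eef_pos'],s['tool_rot'])
pt=bot.camera_params("top");z=np.load("pics/top0.npz");T=cloud(pt,z['d'])[z['d']>0]
fitfuse(T,509,-8,-25.2,24)
for q in ((500,270),(525,300)): pass
c=np.array([np.cos(np.radians(61.4)),np.sin(np.radians(61.4))]);n=np.array([-c[1],c[0]]);o=np.array([513,284])
fitfuse(T,*(o+16*n),61.4,26);fitfuse(T,*(o-16*n),61.4,26)
# partial view of the cradle fuses
fitfuse(P,*(o+16*n),61.4,26);fitfuse(P,*(o-16*n),61.4,26)
E
```

```text
table -0.5757301501113182
fit [509.7  -7.5] yaw -25.21 z 23.2 rms 0.64 n 3799 ends -55.3 -54.8 53.0 55.1 mid->  [509.6  -7.5]
board ((506.3121032714844, -5.9206695556640625), (60.07878875732422, 119.59761810302734), 64.81938934326172)
[508.80854588  -8.09763302 219.56437698] [-1.57238936e+00 -1.49825337e-03 -4.43522385e-01]
fit [517.1 -11.3] yaw -25.28 z 23.3 rms 1.65 n 654 ends -63.1 -62.5 45.5 47.0 mid->  [509.8  -7.9]
fit [504.6 299.5] yaw 61.59 z 25.5 rms 1.74 n 707 ends -61.6 -60.9 64.9 69.3 mid->  [506.4 302.9]
fit [533.9 285.8] yaw 61.67 z 25.4 rms 1.72 n 685 ends -63.5 -63.1 65.7 70.0 mid->  [535.5 288.7]
fit [503.8 296.5] yaw 61.44 z 25.3 rms 1.12 n 1276 ends -59.7 -59.1 -21.2 -17.0 mid->  [485.4 262.8]Traceback (most recent call last):
  File "<stdin>", line 14, in <module>
  File "h.py", line 50, in fitfuse
    lo,hi=np.percentile(sel,[1,99])
          ~~~~~~~~~~~~~^^^^^^^^^^^^
    return _quantile_unchecked(
        a, q, axis, out, overwrite_input, method, keepdims, weights)
    return _ureduce(a,
                    func=_quantile_ureduce_func,
    ...<5 lines>...
                    overwrite_input=overwrite_input,
                    method=method)
    r = func(a, **kwargs)
    result = _quantile(arr,
                       quantiles=q,
    ...<2 lines>...
                       out=out,
                       weights=wgt)
    slices_having_nans = np.isnan(arr[-1, ...])
                                  ~~~^^^^^^^^^
IndexError: index -1 is out of bounds for axis 0 with size 0
```

```bash
python3 -m crank '[{"ax":0,"ay":0,"az":0,"x":0,"y":4,"z":0.1,"jaw":0.6},{"ax":0,"ay":0,"az":0,"x":0,"y":8,"z":0.1,"jaw":0.6},{"ax":0,"ay":0,"az":0,"x":0,"y":12,"z":0.1,"jaw":0.6},{"ax":0,"ay":0,"az":0,"x":0,"y":15,"z":0.1,"jaw":0.6},{"ax":0,"ay":0,"az":0,"x":0,"y":16.5,"z":0.1,"jaw":0.6}]'; python3 - <<'E'
from h import *
p,im,d=shot("wrist","w3")
delta([509.6,-7.5,24.5],-25.2)
E
```

```text
t: 2.98
eef_pos: [506.6, -9.9, 51.2]
tool_rot: [-1.576, 0.002, -0.448]
contact_force: [-0.7, -0.7, 0.2]
gripper_width: 0.598
t 3.03 pos [505.9  -9.8  50.2] rpy [-90.3   0.2 -25.7] F [-0.5 -0.1 -1.6] w 0.598
 shift cm x,y,z [0.24 2.56 0.38]  turn ax,ay,az [ 0.3 -0.5 -0.2]
```

View pics/w3.png

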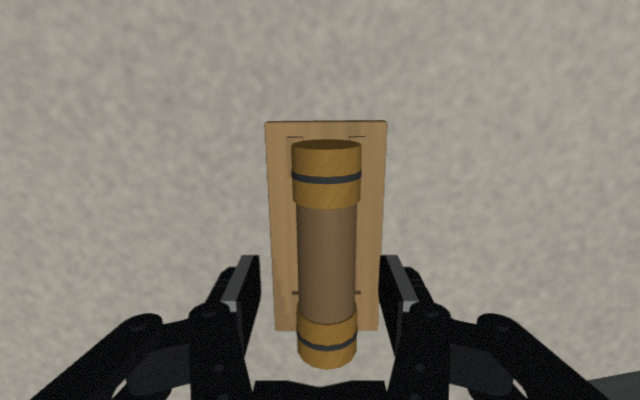

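```bash
python3 -m crank '[{"ax":0.3,"ay":-0.5,"az":-0.2,"x":0.24,"y":1,"z":0.3,"jaw":0.6},{"ax":0.3,"ay":-0.5,"az":-0.2,"x":0.24,"y":2,"z":0.38,"jaw":0.6},{"ax":0.3,"ay":-0.5,"az":-0.2,"x":0.24,"y":2.5,"z":0.38,"jaw":0.6},{"ax":0.3,"ay":-0.5,"az":-0.2,"x":0.24,"y":2.5,"z":0.38,"jaw":0.6},{"ax":0.3,"ay":-0.5,"az":-0.2,"x":0.24,"y":2.5,"z":0.38,"jaw":0.6}]'; python3 - <<'E'
from h import *
p,im,d=shot("wrist","w4")
delta([509.6,-7.5,24.5],-25.2)
E
```

```text
t: 3.45
eef_pos: [509.9, -7.8, 25.7]
tool_rot: [-1.571, 0.0, -0.44]
contact_force: [0.3, 0.1, 0.3]
gripper_width: 0.601
t 3.5 pos [510.1  -7.7  25.9] rpy [-90.   -0.  -25.2] F [-0.4  0.2 -0.3] w 0.6
 shift cm x,y,z [-0.05  0.14 -0.  ]  turn ax,ay,az [ 0. -0.  0.]
```

View pics/w4.png

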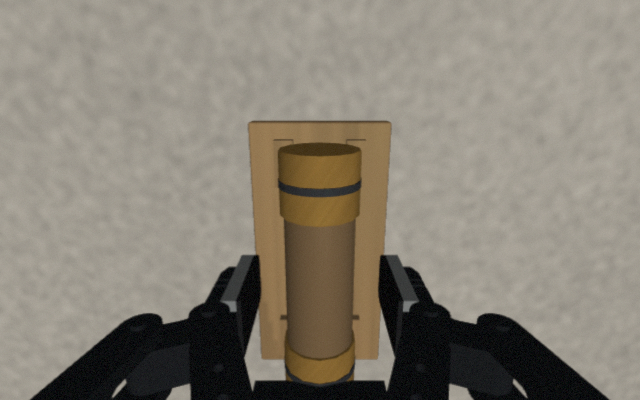

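```bash
python3 -m crank '[{"ax":0,"ay":0,"az":0,"x":0,"y":0.1,"z":0,"jaw":0.45},{"ax":0,"ay":0,"az":0,"x":0,"y":0.1,"z":0,"jaw":0.3},{"ax":0,"ay":0,"az":0,"x":0,"y":0.1,"z":0,"jaw":0.15},{"ax":0,"ay":0,"az":0,"x":0,"y":0.1,"z":0,"jaw":0.15},{"ax":0,"ay":0,"az":0,"x":0,"y":0.1,"z":0,"jaw":0.15}]' 60; python3 -m crank '[{"ax":0,"ay":0,"az":0,"x":0,"y":0,"z":0,"jaw":0.15},{"ax":0,"ay":0,"az":0,"x":0,"y":-2,"z":0,"jaw":0.15},{"ax":0,"ay":0,"az":0,"x":0,"y":-5,"z":0,"jaw":0.15},{"ax":0,"ay":0,"az":0,"x":0,"y":-9,"z":0,"jaw":0.15},{"ax":0,"ay":0,"az":0,"x":0,"y":-12,"z":0,"jaw":0.15}]'; python3 - <<'E'
from h import *
delta([513,285,150],-118.6)
p,im,d=shot("wrist","w5")
delta([513,285,150],-118.6)
E
```

```text
t: 3.92
eef_pos: [510.7, -7.7, 25.9]
tool_rot: [-1.571, -0.002, -0.44]
contact_force: [-0.8, -0.1, 6.5]
gripper_width: 0.317
t: 4.33
eef_pos: [510.4, -7.4, 148.0]
tool_rot: [-1.571, -0.002, -0.44]
contact_force: [0.9, -0.4, -1.8]
gripper_width: 0.312
t 4.33 pos [510.4  -7.4 148. ] rpy [-90.   -0.1 -25.2] F [ 0.9 -0.4 -1.8] w 0.312
 shift cm x,y,z [-12.21  -0.22  26.57]  turn ax,ay,az [-0.1 93.4  0.1]
t 4.38 pos [513.8  -7.  152.9] rpy [-89.8  -0.5 -25.2] F [1.3 0.6 2. ] w 0.313
 shift cm x,y,z [-12.5    0.26  26.38]  turn ax,ay,az [-0.6 93.4  0.3]
```

View pics/w5.png

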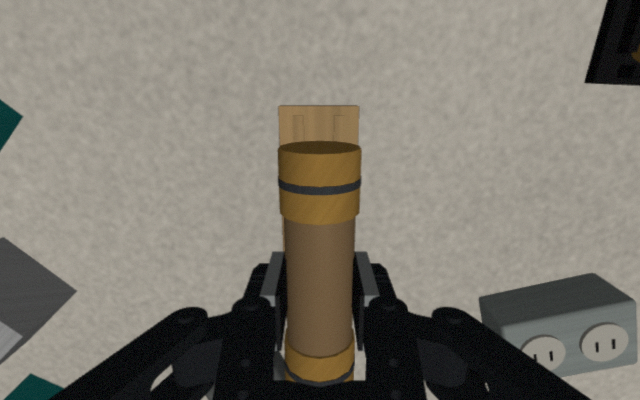

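```bash
python3 - <<'E'
from h import *
z=np.load("pics/w5.npz");d=z['d'];p=bot.camera_params("wrist")
p=dict(p);s=bot.read_state();R=Ro.from_euler('xyz',s['tool_rot'])
# tool-frame fixed camera: compose from start constants
Rc=np.array([[0,0,1.],[.9531,-.3025,0],[.3025,.9531,0]]);C=np.array([-77.05,-134.1,.1])
q=dict(p);q['R']=Rc;q['t']=-Rc@C
P=cloud(q,d)[d>0]
# tool frame: axis along x, "up" = -y, lateral z ; map to pseudo-world (x, z, -y)
W=np.c_[P[:,0],P[:,2],-P[:,1]]
W=W[(abs(W[:,0])<70)&(abs(W[:,1])<20)&(W[:,2]>-5)&(W[:,2]<25)&((W[:,0]<-13))]
f=fitfuse(W,0,0,0,0)
a=W[(abs(W[:,1])<4)&(W[:,2]>8)];print('near end x',np.sort(a[:,0])[:5].round(1),len(a))
delta([446,162,200],-118.6)
E
```

```text
fit [-0.5  0.2] yaw 0.02 z -2.7 rms 0.79 n 8716 ends -55.2 -55.0 -13.0 -12.5 mid->  [-34.4   0.2]
near end x [-55.7 -55.7 -55.6 -55.6 -55.6] 2520
t 4.38 pos [513.8  -7.  152.9] rpy [-89.8  -0.5 -25.2] F [1.3 0.6 2. ] w 0.313
 shift cm x,y,z [-13.28  -4.79  12.42]  turn ax,ay,az [-0.6 93.4  0.3]
```

```bash
python3 -m crank '[{"ax":0,"ay":7,"az":0,"x":-1,"y":-1,"z":1,"jaw":0.15},{"ax":0,"ay":14,"az":0,"x":-2,"y":-2,"z":2,"jaw":0.15},{"ax":0,"ay":21,"az":0,"x":-3,"y":-3,"z":3,"jaw":0.15},{"ax":0,"ay":28,"az":0,"x":-4,"y":-4,"z":4,"jaw":0.15},{"ax":0,"ay":35,"az":0,"x":-5,"y":-4.8,"z":5,"jaw":0.15}]';  python3 -c "
from h import *
delta([446,162,200],-118.6)"
```

```text
t: 4.8
eef_pos: [489.0, 60.2, 201.2]
tool_rot: [-1.563, -0.006, -1.057]
contact_force: [1.7, -0.3, -2.6]
gripper_width: 0.315
t 4.8 pos [489.   60.2 201.2] rpy [-89.5  -0.3 -60.5] F [ 1.7 -0.3 -2.6] w 0.315
 shift cm x,y,z [-10.98   0.06   1.26]  turn ax,ay,az [-0.6 58.1  0.1]
```

```bash
python3 -m crank '[{"ax":0,"ay":7,"az":0,"x":-2,"y":0,"z":0.2,"jaw":0.15},{"ax":0,"ay":14,"az":0,"x":-4,"y":0,"z":0.4,"jaw":0.15},{"ax":0,"ay":21,"az":0,"x":-6,"y":0,"z":0.6,"jaw":0.15},{"ax":0,"ay":28,"az":0,"x":-8,"y":0,"z":0.8,"jaw":0.15},{"ax":0,"ay":35,"az":0,"x":-9,"y":0,"z":1,"jaw":0.15}]';  python3 -c "
from h import *
delta([446,162,200],-118.6)"
```

```text
t: 5.22
eef_pos: [451.8, 145.8, 200.6]
tool_rot: [-1.561, 0.0, -1.671]
contact_force: [-0.4, -0.6, -1.9]
gripper_width: 0.314
t 5.22 pos [451.8 145.8 200.6] rpy [-89.5   0.  -95.7] F [-0.4 -0.6 -1.9] w 0.314
 shift cm x,y,z [-1.56  0.05 -0.74]  turn ax,ay,az [-0.5 22.9 -0.1]
```

```bash
python3 -m crank '[{"ax":0,"ay":7,"az":0,"x":-0.5,"y":0,"z":-0.2,"jaw":0.15},{"ax":0,"ay":14,"az":0,"x":-1,"y":0,"z":-0.4,"jaw":0.15},{"ax":0,"ay":20,"az":0,"x":-1.5,"y":0,"z":-0.7,"jaw":0.15},{"ax":-0.5,"ay":22.9,"az":0,"x":-1.5,"y":0,"z":-0.7,"jaw":0.15},{"ax":-0.5,"ay":22.9,"az":0,"x":-1.5,"y":0,"z":-0.7,"jaw":0.15}]';  python3 - <<'E'
from h import *
bot.snapshot("top")
p,im,d=shot("wrist","w6");P=cloud(p,d)[d>0]
c=np.array([np.cos(np.radians(61.5)),np.sin(np.radians(61.5))]);n=np.array([-c[1],c[0]]);o=np.array([520.5,294])
for sgn in (1,-1):
  try: fitfuse(P,*(o+sgn*16*n),61.5,26)
  except Exception as e: print(e)
Q=P[(abs(P[:,0]-520)<100)&(abs(P[:,1]-294)<100)]
B=Q[(Q[:,2]>5)&(Q[:,2]<13)];print('base',cv2.minAreaRect(B[:,:2].astype(np.float32)),len(B))
delta([446,162,200],-118.6)
E
```

```text
t: 5.63
eef_pos: [446.0, 161.6, 200.3]
tool_rot: [-1.571, 0.002, -2.071]
contact_force: [-0.1, 0.4, -3.2]
gripper_width: 0.315
index -1 is out of bounds for axis 0 with size 0
index -1 is out of bounds for axis 0 with size 0
base ((498.8914489746094, 254.49032592773438), (72.01078796386719, 90.68352508544922), 61.66329574584961) 2349
t 5.73 pos [446.2 161.2 200.3] rpy [-9.000e+01  1.000e-01 -1.185e+02] F [-0.3 -0.6 -2. ] w 0.313
 shift cm x,y,z [-0.06  0.03 -0.06]  turn ax,ay,az [-0.   0.1 -0.1]
```

View pics/w6.png

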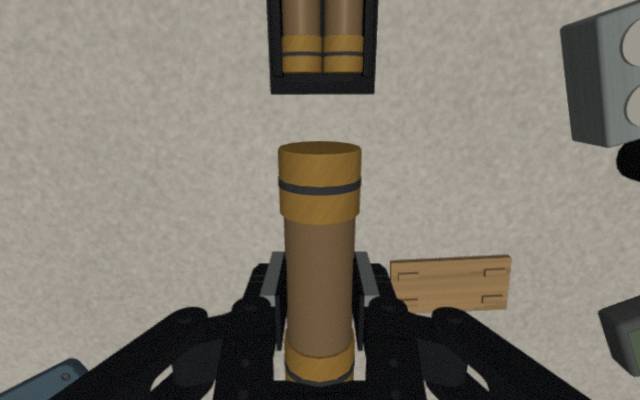

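```bash
python3 -m crank '[{"ax":0,"ay":0,"az":0,"x":-2,"y":-1,"z":0,"jaw":0.15},{"ax":0,"ay":0,"az":0,"x":-4,"y":-2,"z":0,"jaw":0.15},{"ax":0,"ay":0,"az":0,"x":-6,"y":-3,"z":0,"jaw":0.15},{"ax":0,"ay":0,"az":0,"x":-7,"y":-3,"z":0,"jaw":0.15},{"ax":0,"ay":0,"az":0,"x":-7,"y":-3,"z":0,"jaw":0.15}]';  python3 - <<'E'
from h import *
bot.snapshot("top");bot.snapshot("top")
p,im,d=shot("wrist","w7");s=bot.read_state();P=cloud(p,d)[d>0]
P=P[P[:,2]<60]
print('table',np.median(P[abs(P[:,2])<5][:,2]))
c=np.array([np.cos(np.radians(61.5)),np.sin(np.radians(61.5))]);n=np.array([-c[1],c[0]]);o=np.array([520.5,294])
for sgn in (1,-1):
  try: fitfuse(P,*(o+sgn*16*n),61.5,26)
  except Exception as e: print(e)
Q=P[(abs(P[:,0]-520)<110)&(abs(P[:,1]-294)<110)]
B=Q[(Q[:,2]>5)&(Q[:,2]<50)];print('base',cv2.minAreaRect(B[:,:2].astype(np.float32)),len(B))
a=(B[:,:2]-o)@c;print('along',np.percentile(a,[0,.5,99.5,100]).round(1)); 
delta([520,293,200],-118.6,s)
E
```

```text
t: 6.15
eef_pos: [480.4, 224.7, 230.6]
tool_rot: [-1.57, 0.004, -2.066]
contact_force: [-0.3, 0.3, -1.1]
gripper_width: 0.317
table -0.5220016354898959
fit [507.6 303.5] yaw 61.57 z 25.5 rms 1.21 n 4423 ends -57.0 -54.1 43.6 57.6 mid->  [507.8 303.8]
fit [535.8 288.6] yaw 61.76 z 25.4 rms 1.28 n 4425 ends -59.4 -55.2 54.0 57.4 mid->  [535.3 287.8]
base ((516.6691284179688, 287.5238952636719), (145.55072021484375, 90.57654571533203), 61.683834075927734) 13987
along [-80.2 -69.3  64.7  65.2]
t 6.3 pos [478.8 221.1 229.4] rpy [ -90.    -0.  -118.5] F [-0.4 -0.4 -1.3] w 0.314
 shift cm x,y,z [-8.28  2.93  0.19]  turn ax,ay,az [0.  0.1 0. ]
```

View pics/w7.png

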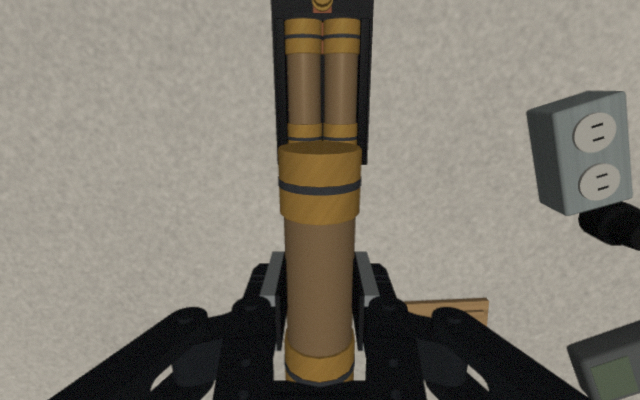

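```bash
python3 - <<'E'
from h import *
# camera params now (arm static); profile along each lower fuse crown
p=bot.camera_params("wrist");z=np.load("pics/w7.npz");im=z['im'].astype(float)
hsv=cv2.cvtColor(z['im'],cv2.COLOR_BGR2HSV)
c=np.array([np.cos(np.radians(61.65)),np.sin(np.radians(61.65))]);n=np.array([-c[1],c[0]]);o=np.array([521.7,296.0])
for u in (304,341):
    col=im[0:150,u-4:u+5].mean(1); s=hsv[0:150,u-4:u+5,1].mean(1)
    print(u,[(r,int(s[r]),int(col[r].sum()/3)) for r in list(range(14,60))+list(range(110,148))])
for name,uvz in dict(farend=(304,19,41.5)).items(): pass
for r in (19,35.5,52,125,138,145):
    for u in (304,341):
        w=plane(p,[(u,r)],41.5)[0]; print(u,r,w.round(1),'along',((w[:2]-o)@c).round(1),'lat',((w[:2]-o)@n).round(1))
E
```

```text
304 [(14, 12, 38), (15, 14, 36), (16, 15, 36), (17, 70, 49), (18, 140, 75), (19, 153, 99), (20, 155, 101), (21, 155, 101), (22, 155, 101), (23, 154, 101), (24, 153, 102), (25, 158, 99), (26, 156, 99), (27, 153, 100), (28, 155, 99), (29, 154, 99), (30, 155, 99), (31, 154, 99), (32, 153, 97), (33, 130, 85), (34, 52, 63), (35, 18, 55), (36, 17, 54), (37, 69, 64), (38, 143, 91), (39, 154, 99), (40, 156, 99), (41, 153, 101), (42, 154, 100), (43, 154, 100), (44, 155, 100), (45, 154, 100), (46, 153, 101), (47, 153, 100), (48, 153, 100), (49, 154, 100), (50, 156, 99), (51, 154, 99), (52, 153, 87), (53, 118, 89), (54, 103, 98), (55, 102, 99), (56, 101, 99), (57, 100, 100), (58, 101, 100), (59, 100, 99), (110, 104, 94), (111, 104, 95), (112, 104, 95), (113, 104, 95), (114, 105, 95), (115, 105, 94), (116, 103, 95), (117, 104, 95), (118, 105, 93), (119, 105, 94), (120, 105, 94), (121, 106, 93), (122, 105, 93), (123, 108, 91), (124, 135, 82), (125, 155, 99), (126, 159, 101), (127, 161, 100), (128, 159, 100), (129, 158, 100), (130, 157, 100), (131, 159, 99), (132, 159, 99), (133, 162, 97), (134, 1
[... 1417 characters left out ...]
), (141, 136, 82), (142, 158, 69), (143, 162, 57), (144, 167, 54), (145, 166, 55), (146, 164, 56), (147, 158, 57)]
304 19 [528.9 339.9  41.5] along 42.1 lat 14.5
341 19 [555.  325.7  41.5] along 41.9 lat -15.2
304 35.5 [523.  329.4  41.5] along 30.0 lat 14.7
341 35.5 [549.5 315.   41.5] along 29.9 lat -15.4
304 52 [516.9 318.6  41.5] along 17.7 lat 15.0
341 52 [543.8 304.   41.5] along 17.5 lat -15.6
304 125 [488.  267.1  41.5] along -41.5 lat 16.0
341 125 [516.5 251.5  41.5] along -41.6 lat -16.5
304 138 [482.4 257.2  41.5] along -52.8 lat 16.2
341 138 [511.3 241.5  41.5] along -52.9 lat -16.7
304 145 [479.4 251.8  41.5] along -59.0 lat 16.3
341 145 [508.4 236.   41.5] along -59.1 lat -16.8
```

```bash
python3 - <<'E'
from h import *
p=bot.camera_params("wrist");z=np.load("pics/w7.npz")
c=np.array([np.cos(np.radians(61.65)),np.sin(np.radians(61.65))]);n=np.array([-c[1],c[0]]);o=np.array([516.1,285.6])
P=cloud(p,z['d']);
for r in range(0,20,2):
    w=P[r,322];print(r,w.round(1),'along',((w[:2]-o)@c).round(1),'lat',((w[:2]-o)@n).round(1),z['im'][r,322])
for uv,h in [((366,163),10),((278,163),10)]:
    w=plane(p,[uv],h)[0];print(uv,((w[:2]-o)@c).round(1),((w[:2]-o)@n).round(1))
# top camera
pt=bot.camera_params("top");zt=np.load("pics/top0.npz");T=cloud(pt,zt['d'])[zt['d']>0]
T=T[(abs(T[:,0]-o[0])<110)&(abs(T[:,1]-o[1])<110)]
B=T[(T[:,2]>5)&(T[:,2]<13)];a=(B[:,:2]-o)@c;b=(B[:,:2]-o)@n;k=(abs(b)<48);print('base along',np.percentile(a[k],[0,1,99,100]).round(1),'lat',np.percentile(b[abs(a)<70],[0,1,99,100]).round(1))
for X,h in [(o,26),(o+74*c,36),(o+42*c+16*n,42),(o-42*c+16*n,42),(o+42*c-16*n,42),(o-42*c-16*n,42)]: print(proj(pt,[*X,h]).round(1))
im=cv2.convertScaleAbs(zt['im'],alpha=1.8)
for X,h in [(o+74*c,36),(o+42*c+16*n,42),(o-42*c+16*n,42),(o+42*c-16*n,42),(o-42*c-16*n,42)]:
    u,v=proj(pt,[*X,h])[0]; im=im
S=6;cr=cv2.resize(im[185:260,140:230],None,fx=S,fy=S,interpolation=cv2.INTER_CUBIC)
for X,h in [(o+74*c,36),(o+42*c+16*n,42),(o-42*c+16*n,42),(o+42*c-16*n,42),(o-42*c-16*n,42)]:
    u,v=proj(pt,[*X,h])[0];cv2.circle(cr,(int((u-140+.5)*S),int((v-185+.5)*S)),3,(0,0,255),-1)
cv2.imwrite("pics/crad.png",cr)
E
```

```text
0 [548.6 345.9  35.4] along 68.5 lat 0.0 [ 55 109 137]
2 [548.  344.7  34.8] along 67.2 lat 0.0 [ 59 112 142]
4 [547.4 343.7  33.8] along 66.0 lat 0.0 [38 75 97]
6 [547.1 343.   29.7] along 65.3 lat -0.0 [30 57 77]
8 [547.7 343.9  16.1] along 66.3 lat -0.1 [ 57 109 139]
10 [546.9 342.5  16.4] along 64.7 lat -0.1 [ 44  88 110]
12 [546.8 342.2   9.8] along 64.4 lat -0.1 [ 52  71 112]
14 [545.1 339.3  20.2] along 61.0 lat -0.1 [38 37 38]
16 [544.5 338.1  18.9] along 59.7 lat -0.1 [35 36 36]
18 [543.8 336.8  19.1] along 58.2 lat -0.1 [35 34 36]
(366, 163) -70.2 -43.8
(278, 163) -69.9 43.9
base along [-101.5  -71.6   84.9  113.4] lat [-125.8  -44.9   66.3  123.2]
[[183.7 221.8]]
[[152.6 207.7]]
[[161.3 219.8]]
[[195.8 235.3]]
[[167.8 206.3]]
[[202.3 221.5]]
```

View pics/crad.png

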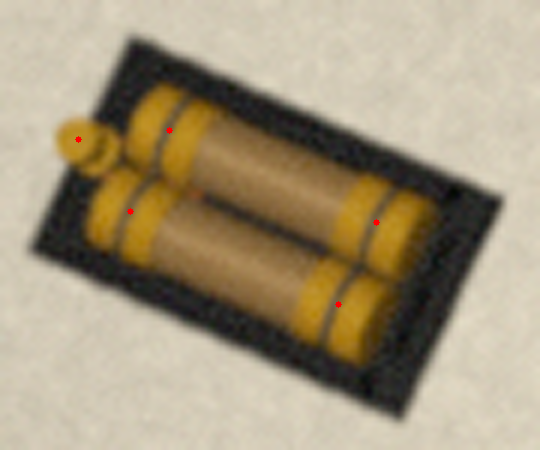

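```bash
python3 -c "
from h import *
delta([515.8,285.4,120],-118.35)"; python3 -m crank '[{"ax":0,"ay":0,"az":0,"x":-3,"y":0,"z":0,"jaw":0.15},{"ax":0,"ay":-0.1,"az":0,"x":-6,"y":3,"z":0.1,"jaw":0.15},{"ax":0,"ay":-0.1,"az":0,"x":-7.4,"y":6,"z":0.2,"jaw":0.15},{"ax":0,"ay":-0.1,"az":0,"x":-7.4,"y":9,"z":0.2,"jaw":0.15},{"ax":0,"ay":-0.1,"az":0,"x":-7.4,"y":11,"z":0.2,"jaw":0.15}]';  python3 - <<'E'
from h import *
bot.snapshot("top");bot.snapshot("top")
delta([515.8,285.4,57],-118.35)
E
```

```text
t 6.3 pos [478.8 221.1 229.4] rpy [ -90.    -0.  -118.5] F [-0.4 -0.4 -1.3] w 0.314
 shift cm x,y,z [-7.42 10.93  0.19]  turn ax,ay,az [ 0.  -0.2  0. ]
t: 6.72
eef_pos: [514.2, 283.8, 115.8]
tool_rot: [-1.574, -0.004, -2.067]
contact_force: [0.1, -0.8, -3.5]
gripper_width: 0.313
t 6.82 pos [512.8 282.  115.1] rpy [ -90.3   -0.5 -118.5] F [-0.2 -0.5 -2. ] w 0.316
 shift cm x,y,z [-0.49  5.81  0.13]  turn ax,ay,az [ 0.3 -0.1  0.5]
```

```bash
python3 -m crank '[{"ax":0.3,"ay":-0.1,"az":0.5,"x":-0.3,"y":1.5,"z":0.1,"jaw":0.15},{"ax":0.3,"ay":-0.1,"az":0.5,"x":-0.5,"y":3,"z":0.1,"jaw":0.15},{"ax":0.3,"ay":-0.1,"az":0.5,"x":-0.5,"y":4.2,"z":0.1,"jaw":0.15},{"ax":0.3,"ay":-0.1,"az":0.5,"x":-0.5,"y":4.8,"z":0.1,"jaw":0.15},{"ax":0.3,"ay":-0.1,"az":0.5,"x":-0.5,"y":4.8,"z":0.1,"jaw":0.15}]';  python3 - <<'E'
from h import *
bot.snapshot("top");bot.snapshot("scene")
p,im,d=shot("wrist","w8")
delta([515.8,285.4,57],-118.35)
E
```

```text
t: 7.23
eef_pos: [515.0, 284.9, 66.0]
tool_rot: [-1.571, -0.002, -2.066]
contact_force: [-0.2, -0.1, -2.7]
gripper_width: 0.315
t 7.38 pos [516.2 286.   67.9] rpy [-8.990e+01  1.000e-01 -1.184e+02] F [-0.5  1.  -2.4] w 0.31
 shift cm x,y,z [ 0.07  1.09 -0.01]  turn ax,ay,az [-0.1 -0.  -0.1]
```

View pics/w8.png

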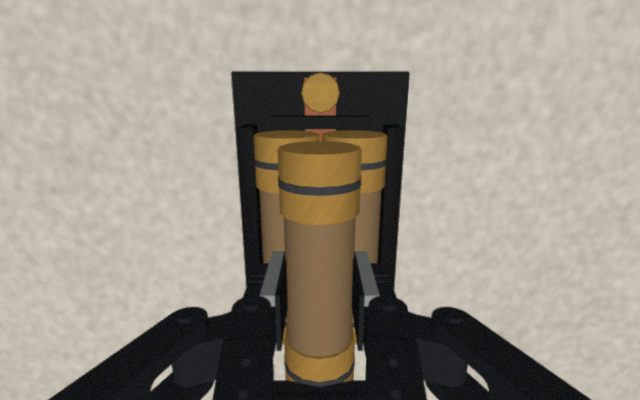

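The spare is over the cradle. Spare, post and the seam between the lower fuses all sit at about column 320, and the spare's ring is at row 188. I'll lower it now.

```bash
python3 -m crank '[{"ax":0,"ay":0,"az":0,"x":0.05,"y":0.4,"z":0,"jaw":0.15},{"ax":0,"ay":0,"az":0,"x":0.05,"y":0.7,"z":0,"jaw":0.15},{"ax":0,"ay":0,"az":0,"x":0.05,"y":1,"z":0,"jaw":0.15},{"ax":0,"ay":0,"az":0,"x":0.05,"y":1.1,"z":0,"jaw":0.15},{"ax":0,"ay":0,"az":0,"x":0.05,"y":1.1,"z":0,"jaw":0.15}]';  python3 - <<'E'
from h import *
bot.snapshot("top")
p,im,d=shot("wrist","w9")
for i in range(3):
    delta([515.8,285.4,56],-118.35);bot.snapshot("top")
E
```

```text
t: 7.8
eef_pos: [515.7, 285.4, 56.4]
tool_rot: [-1.57, 0.0, -2.066]
contact_force: [-0.6, 0.3, -1.8]
gripper_width: 0.311
t 7.9 pos [515.9 285.6  56.8] rpy [-8.990e+01  1.000e-01 -1.184e+02] F [ 0.1 -0.8 -1.7] w 0.316
 shift cm x,y,z [ 0.02  0.08 -0.  ]  turn ax,ay,az [-0.1 -0.  -0.1]
t 7.95 pos [516.  285.6  56.9] rpy [-8.990e+01  1.000e-01 -1.184e+02] F [ 0.6  0.6 -2.5] w 0.313
 shift cm x,y,z [ 0.03  0.09 -0.01]  turn ax,ay,az [-0.1 -0.  -0.1]
t 8.0 pos [516.  285.6  56.9] rpy [-8.990e+01  1.000e-01 -1.184e+02] F [-0.5 -0.3 -1.8] w 0.312
 shift cm x,y,z [ 0.03  0.09 -0.01]  turn ax,ay,az [-0.1 -0.  -0.1]
```

```bash
python3 -m crank '[{"ax":0,"ay":0,"az":0,"x":0,"y":0.05,"z":0,"jaw":0.15},{"ax":0,"ay":0,"az":0,"x":0,"y":0.1,"z":0,"jaw":0.15},{"ax":0,"ay":0,"az":0,"x":0,"y":0.12,"z":0,"jaw":0.15},{"ax":0,"ay":0,"az":0,"x":0,"y":0.12,"z":0,"jaw":0.15},{"ax":0,"ay":0,"az":0,"x":0,"y":0.12,"z":0,"jaw":0.15}]';  python3 - <<'E'
from h import *
for i in range(3):
    bot.snapshot("top");delta([515.8,285.4,56],-118.35)
E
```

```text
t: 8.47
eef_pos: [516.0, 285.6, 55.7]
tool_rot: [-1.57, 0.001, -2.066]
contact_force: [-0.1, 0.5, -2.5]
gripper_width: 0.31
t 8.52 pos [516.  285.7  55.8] rpy [-8.990e+01  1.000e-01 -1.184e+02] F [-0.3 -0.3 -1.8] w 0.315
 shift cm x,y,z [ 0.03 -0.02 -0.01]  turn ax,ay,az [-0.1 -0.  -0.1]
t 8.57 pos [516.1 285.6  55.8] rpy [-8.990e+01  1.000e-01 -1.184e+02] F [ 0.7 -0.1 -2.9] w 0.313
 shift cm x,y,z [ 0.03 -0.02 -0.01]  turn ax,ay,az [-0.1 -0.  -0.1]
t 8.62 pos [516.1 285.6  55.8] rpy [-8.990e+01  1.000e-01 -1.184e+02] F [ 0.4 -0.5 -1.8] w 0.312
 shift cm x,y,z [ 0.03 -0.02 -0.01]  turn ax,ay,az [-0.1 -0.  -0.1]
```

```bash
python3 -m crank '[{"ax":0,"ay":0,"az":0,"x":0,"y":0.04,"z":0,"jaw":0.15},{"ax":0,"ay":0,"az":0,"x":0,"y":0.08,"z":0,"jaw":0.15},{"ax":0,"ay":0,"az":0,"x":0,"y":0.08,"z":0,"jaw":0.15},{"ax":0,"ay":0,"az":0,"x":0,"y":0.08,"z":0,"jaw":0.15},{"ax":0,"ay":0,"az":0,"x":0,"y":0.08,"z":0,"jaw":0.15}]';  python3 - <<'E'
from h import *
for i in range(3):
    bot.snapshot("top");delta([515.8,285.4,56],-118.35)
p,im,d=shot("wrist","w10")
E
```

```text
t: 9.03
eef_pos: [516.2, 285.7, 55.3]
tool_rot: [-1.569, 0.001, -2.066]
contact_force: [-0.1, -0.8, 5.3]
gripper_width: 0.313
t 9.08 pos [516.2 285.7  55.3] rpy [-8.990e+01  1.000e-01 -1.184e+02] F [-1.  -2.   5.2] w 0.314
 shift cm x,y,z [ 0.04 -0.07 -0.02]  turn ax,ay,az [-0.1 -0.  -0.1]
t 9.13 pos [516.2 285.7  55.3] rpy [-8.990e+01  1.000e-01 -1.184e+02] F [-1.3 -2.1  5.1] w 0.314
 shift cm x,y,z [ 0.04 -0.07 -0.02]  turn ax,ay,az [-0.1 -0.  -0.1]
t 9.18 pos [516.1 285.6  55.3] rpy [-8.990e+01  1.000e-01 -1.184e+02] F [-1.9 -1.4  5.1] w 0.313
 shift cm x,y,z [ 0.04 -0.07 -0.02]  turn ax,ay,az [-0.1 -0.  -0.1]
```

View pics/w10.png

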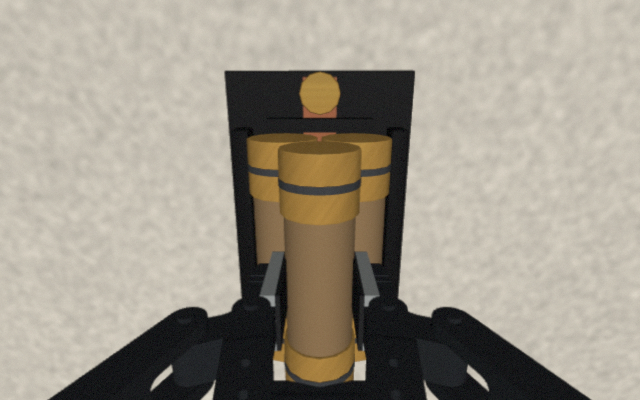

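```bash
python3 -m crank '[{"ax":0,"ay":0,"az":0,"x":0,"y":-0.03,"z":0,"jaw":0.34},{"ax":0,"ay":0,"az":0,"x":0,"y":-0.03,"z":0,"jaw":0.38},{"ax":0,"ay":0,"az":0,"x":0,"y":-0.03,"z":0,"jaw":0.42},{"ax":0,"ay":0,"az":0,"x":0,"y":-0.03,"z":0,"jaw":0.48},{"ax":0,"ay":0,"az":0,"x":0,"y":-0.03,"z":0,"jaw":0.52}]' 20;  python3 - <<'E'
from h import *
p,im,d=shot("wrist","w11")
delta([515.8,285.4,56],-118.35)
E
```

```text
t: 9.65
eef_pos: [516.2, 285.7, 55.5]
tool_rot: [-1.569, 0.002, -2.066]
contact_force: [0.9, 0.2, 0.1]
gripper_width: 0.517
t 9.7 pos [516.2 285.7  55.5] rpy [-8.990e+01  1.000e-01 -1.184e+02] F [-0.5 -0.  -0.4] w 0.518
 shift cm x,y,z [ 0.05 -0.05 -0.02]  turn ax,ay,az [-0.1 -0.  -0.1]
```

View pics/w11.png

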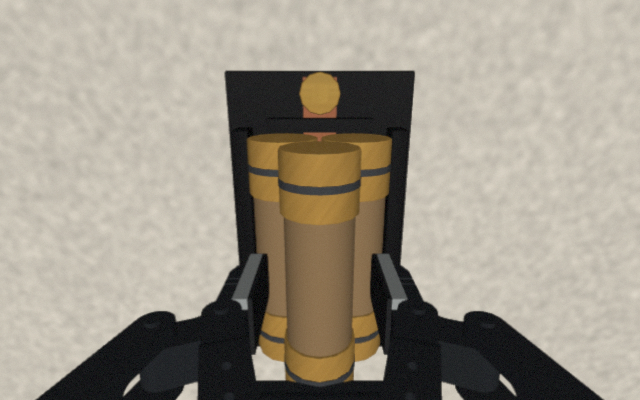

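The spare stays in the groove at (320,250) with the jaws clear of it. Next I'll rise straight up.

```bash
python3 -m crank '[{"ax":0,"ay":0,"az":0,"x":0,"y":-1,"z":0,"jaw":0.52},{"ax":0,"ay":0,"az":0,"x":0,"y":-3,"z":0,"jaw":0.52},{"ax":0,"ay":0,"az":0,"x":0,"y":-7,"z":0,"jaw":0.52},{"ax":0,"ay":0,"az":0,"x":0,"y":-11,"z":0,"jaw":0.6},{"ax":0,"ay":0,"az":0,"x":2,"y":-14.5,"z":0,"jaw":0.6}]';  python3 -m crank '[{"ax":0,"ay":0,"az":0,"x":2,"y":-2,"z":0,"jaw":0.6},{"ax":0,"ay":0,"az":0,"x":3,"y":-3,"z":0,"jaw":0.6},{"ax":0,"ay":0,"az":0,"x":4,"y":-3,"z":0,"jaw":0.6},{"ax":0,"ay":0,"az":0,"x":4,"y":-3,"z":0,"jaw":0.6},{"ax":0,"ay":0,"az":0,"x":4,"y":-3,"z":0,"jaw":0.6}]';  python3 - <<'E'
from h import *
shot("top","top1");bot.snapshot("top")
p,im,d=shot("wrist","w12");P=cloud(p,d)[d>0]
s=bot.read_state();print(s['eef_pos'],s['tool_rot'])
fitfuse(P[P[:,2]<80],516.1,285.6,61.6,53.7)
c=np.array([np.cos(np.radians(61.65)),np.sin(np.radians(61.65))]);n=np.array([-c[1],c[0]])
import json;json.dump({k:np.array(v).tolist() for k,v in p.items()},open('p12.json','w'))
cv2.imwrite("pics/w12b.png",cv2.convertScaleAbs(im,alpha=1.6))
E
```

```text
t: 10.12
eef_pos: [507.2, 271.7, 204.0]
tool_rot: [-1.569, 0.007, -2.063]
contact_force: [0.3, 0.7, 0.3]
gripper_width: 0.602
t: 10.53
eef_pos: [487.7, 235.7, 233.0]
tool_rot: [-1.57, 0.006, -2.063]
contact_force: [-0.1, 0.0, -0.4]
gripper_width: 0.597
[487.76078955 236.79529307 232.61737051] [-1.5705032   0.00583794 -2.06173195]Traceback (most recent call last):
  File "<stdin>", line 5, in <module>
  File "h.py", line 50, in fitfuse
    lo,hi=np.percentile(sel,[1,99])
          ~~~~~~~~~~~~~^^^^^^^^^^^^
    return _quantile_unchecked(
        a, q, axis, out, overwrite_input, method, keepdims, weights)
    return _ureduce(a,
                    func=_quantile_ureduce_func,
    ...<5 lines>...
                    overwrite_input=overwrite_input,
                    method=method)
    r = func(a, **kwargs)
    result = _quantile(arr,
                       quantiles=q,
    ...<2 lines>...
                       out=out,
                       weights=wgt)
    slices_having_nans = np.isnan(arr[-1, ...])
                                  ~~~^^^^^^^^^
IndexError: index -1 is out of bounds for axis 0 with size 0
```

View pics/w12.png

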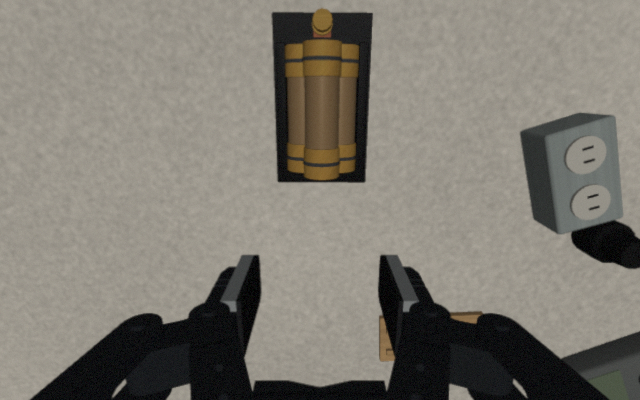

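```bash
python3 - <<'E'
from h import *
p=bot.camera_params("wrist");z=np.load("pics/w12.npz");d=z['d'];X=cloud(p,d)
hsv=cv2.cvtColor(z['im'],cv2.COLOR_BGR2HSV)
c=np.array([np.cos(np.radians(61.65)),np.sin(np.radians(61.65))]);n=np.array([-c[1],c[0]]);o=np.array([516.1,285.6])
for r in range(10,200,12):
    w=X[r,318];print(r,w.round(1),'al',((w[:2]-o)@c).round(1),'lat',((w[:2]-o)@n).round(1),hsv[r,314:323,1].mean().round(0))
E
```

```text
10 [551.5 358.8  36.4] al 81.2 lat 3.6 109.0
22 [547.4 351.2  35. ] al 72.6 lat 3.6 153.0
34 [544.5 346.   11.5] al 66.6 lat 3.7 149.0
46 [537.2 332.   67.8] al 50.9 lat 3.4 156.0
58 [533.2 324.5  68.8] al 42.3 lat 3.4 17.0
70 [529.1 316.9  67.2] al 33.8 lat 3.4 159.0
82 [525.  309.1  66.1] al 24.9 lat 3.4 104.0
94 [520.7 301.1  66.2] al 15.8 lat 3.4 107.0
106 [516.3 293.   67.3] al 6.6 lat 3.3 106.0
118 [511.9 284.7  67.4] al -2.8 lat 3.3 105.0
130 [507.4 276.3  67.9] al -12.3 lat 3.3 108.0
142 [502.6 267.5  66.8] al -22.3 lat 3.3 106.0
154 [498.  258.9  68.1] al -32.1 lat 3.2 162.0
166 [493.3 250.1  69.2] al -42.0 lat 3.2 50.0
178 [488.3 240.8  68.2] al -52.6 lat 3.2 161.0
190 [ 4.741e+02  2.148e+02 -3.000e-01] al -82.3 lat 3.4 24.0
```

The spare is saddled: its rings are at rows 58 and 166, which gives +42.3 and -42.0 along the cradle, and its crown reads about 69 mm. Now to the probe.

```bash
python3 - <<'E'
from h import *
p=bot.camera_params("wrist")
print('ring b',plane(p,[(321.5,165.5),(304,165.5),(339,165.5)],69)[0])
z=np.load("pics/w12.npz");X=cloud(p,z['d']);c=np.array([np.cos(np.radians(61.65)),np.sin(np.radians(61.65))]);n=np.array([-c[1],c[0]]);o=np.array([516.1,285.6])
P=X[z['d']>0];a=(P[:,:2]-o)@c;b=(P[:,:2]-o)@n
for lo,hi in [(-54,-30),(30,54),(-28,28)]:
    k=(a>lo)&(a<hi)&(P[:,2]>60)&(abs(b)<20);A=np.c_[np.ones(k.sum()),b[k],b[k]**2];co=np.linalg.lstsq(A,P[k,2],rcond=None)[0];print('axis lat',(-co[1]/2/co[2]).round(2),'crown',(co[0]-co[1]**2/4/co[2]).round(2),'b range',b[k].min().round(1),b[k].max().round(1))
# probe from top
for f in ("top0","top1"):
    pt=bot.camera_params("top");z=np.load(f"pics/{f}.npz");T=cloud(pt,z['d'])[z['d']>0]
    H=T[(T[:,2]>134)&(T[:,2]<146)&(abs(T[:,0]-482)<40)&(abs(T[:,1]+285)<40)]
    print('handle top',len(H),cv2.minEnclosingCircle(H[:,:2].astype(np.float32)),H.mean(0))
delta([482.6,-285.2,235],-118)
E
```

```text
ring b [496.0984166  249.07366664  69.        ]
axis lat 0.44 crown 222.15 b range -20.0 20.0
axis lat 0.29 crown 68.8 b range -14.0 14.6
axis lat 0.28 crown 67.44 b range -12.9 13.3
handle top 100 ((483.1292419433594, -285.2308654785156), 11.470144271850586) [ 482.47909423 -284.96404453  139.02390597]
handle top 100 ((483.1302490234375, -285.8536682128906), 11.26691722869873) [ 482.66337894 -285.04081712  138.63768169]
t 10.68 pos [487.8 236.8 232.6] rpy [ -90.     0.3 -118.1] F [ 0.3  0.4 -0.5] w 0.601
 shift cm x,y,z [46.28 -0.5  24.15]  turn ax,ay,az [-0.  -0.1 -0.3]
```

```bash
python3 -m crank '[{"ax":0,"ay":0,"az":0,"x":3.5,"y":0,"z":1.8,"jaw":0.6},{"ax":0,"ay":0,"az":0,"x":7,"y":0,"z":3.6,"jaw":0.6},{"ax":0,"ay":0,"az":0,"x":10.5,"y":-0.3,"z":5.4,"jaw":0.6},{"ax":0,"ay":0,"az":0,"x":14,"y":-0.5,"z":7.3,"jaw":0.6},{"ax":0,"ay":0,"az":0,"x":17.5,"y":-0.5,"z":9.1,"jaw":0.6}]'; python3 -m crank '[{"ax":0,"ay":0,"az":0,"x":3.5,"y":0,"z":1.8,"jaw":0.6},{"ax":0,"ay":0,"az":0,"x":7,"y":0,"z":3.6,"jaw":0.6},{"ax":0,"ay":0,"az":0,"x":10.5,"y":0,"z":5.4,"jaw":0.6},{"ax":0,"ay":0,"az":0,"x":14,"y":0,"z":7.3,"jaw":0.6},{"ax":0,"ay":0,"az":0,"x":17.5,"y":0,"z":9.1,"jaw":0.6}]'; python3 - <<'E'
from h import *
delta([482.6,-285.2,235],-118)
E
```

```text
t: 11.1
eef_pos: [485.5, 38.4, 236.3]
tool_rot: [-1.571, 0.006, -2.06]
contact_force: [2.1, -0.1, -0.8]
gripper_width: 0.599
t: 11.52
eef_pos: [483.6, -160.2, 234.6]
tool_rot: [-1.572, 0.006, -2.059]
contact_force: [1.3, -0.6, 0.5]
gripper_width: 0.6
t 11.52 pos [ 483.6 -160.2  234.6] rpy [ -90.1    0.4 -118. ] F [ 1.3 -0.6  0.5] w 0.6
 shift cm x,y,z [11.08 -0.12  5.78]  turn ax,ay,az [ 0.1  0.  -0.4]
```

```bash
python3 -m crank '[{"ax":0,"ay":0,"az":-0.4,"x":3.5,"y":-0.1,"z":1.8,"jaw":0.6},{"ax":0,"ay":0,"az":-0.4,"x":7,"y":-0.1,"z":3.6,"jaw":0.6},{"ax":0,"ay":0,"az":-0.4,"x":10,"y":-0.1,"z":5.2,"jaw":0.6},{"ax":0,"ay":0,"az":-0.4,"x":11.1,"y":-0.1,"z":5.8,"jaw":0.6},{"ax":0,"ay":0,"az":-0.4,"x":11.1,"y":-0.1,"z":5.8,"jaw":0.6}]'; python3 - <<'E'
from h import *
bot.snapshot("top");bot.snapshot("top")
p,im,d=shot("wrist","w13");T=cloud(p,d)[d>0]
H=T[(T[:,2]>134)&(T[:,2]<146)&(abs(T[:,0]-482)<40)&(abs(T[:,1]+285)<40)]
print('handle top',len(H),cv2.minEnclosingCircle(H[:,:2].astype(np.float32)),H.mean(0))
S=T[(T[:,2]>55)&(T[:,2]<63)&(abs(T[:,0]-482)<60)&(abs(T[:,1]+285)<60)];print(cv2.minAreaRect(S[:,:2].astype(np.float32)),np.median(S[:,2]))
delta([482.6,-285.2,97],-118)
E
```

```text
t: 11.93
eef_pos: [481.9, -289.3, 233.7]
tool_rot: [-1.573, -0.002, -2.065]
contact_force: [-0.8, 0.2, 0.6]
gripper_width: 0.602
handle top 799 ((483.5028381347656, -286.79656982421875), 11.065482139587402) [ 483.80003651 -286.22119458  139.10959253]
((483.3135986328125, -287.2451171875), (72.28929901123047, 72.39896392822266), 18.54810333251953) 59.434232137721665
t 12.08 pos [ 483.2 -283.4  234.1] rpy [ -90.1    0.  -117.9] F [0.2 1.  1.3] w 0.599
 shift cm x,y,z [ 0.2  13.71  0.07]  turn ax,ay,az [ 0.1  0.1 -0. ]
```

View pics/w13.png

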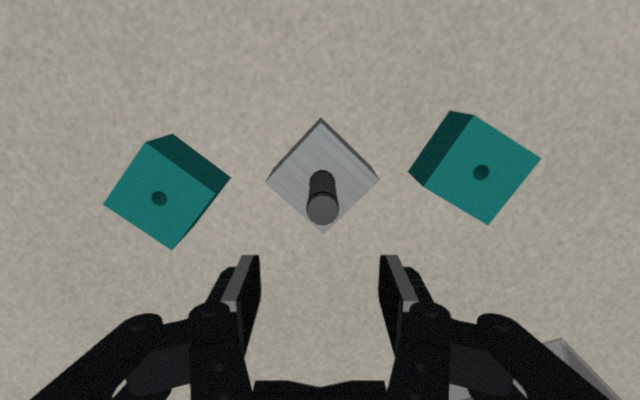

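```bash
python3 -m crank '[{"ax":0,"ay":0,"az":0,"x":0.2,"y":1,"z":0.15,"jaw":0.6},{"ax":0,"ay":0,"az":0,"x":0.28,"y":3,"z":0.17,"jaw":0.6},{"ax":0,"ay":0,"az":0,"x":0.28,"y":6,"z":0.17,"jaw":0.6},{"ax":0,"ay":0,"az":0,"x":0.28,"y":8,"z":0.17,"jaw":0.6},{"ax":0,"ay":0,"az":0,"x":0.28,"y":8,"z":0.17,"jaw":0.6}]'; python3 - <<'E'
from h import *
bot.snapshot("top");
p,im,d=shot("wrist","w14");T=cloud(p,d)[d>0]
H=T[(T[:,2]>134)&(T[:,2]<146)&(abs(T[:,0]-482)<30)&(abs(T[:,1]+285)<30)]
print('handle top',len(H),cv2.minEnclosingCircle(H[:,:2].astype(np.float32)),H.mean(0))
delta([483.4,-286.6,97],-118)
E
```

```text
t: 12.5
eef_pos: [480.7, -283.3, 149.6]
tool_rot: [-1.581, 0.001, -2.054]
contact_force: [-0.7, 0.0, -1.1]
gripper_width: 0.597
handle top 1726 ((483.53082275390625, -286.6836242675781), 11.120269775390625) [ 483.98983063 -285.82950049  138.99006415]
t 12.6 pos [ 483.3 -285.1  153.7] rpy [-9.020e+01  1.000e-01 -1.178e+02] F [-0.5 -0.6  0.8] w 0.604
 shift cm x,y,z [0.13 5.67 0.11]  turn ax,ay,az [ 0.2  0.2 -0.1]
```

View pics/w14.png

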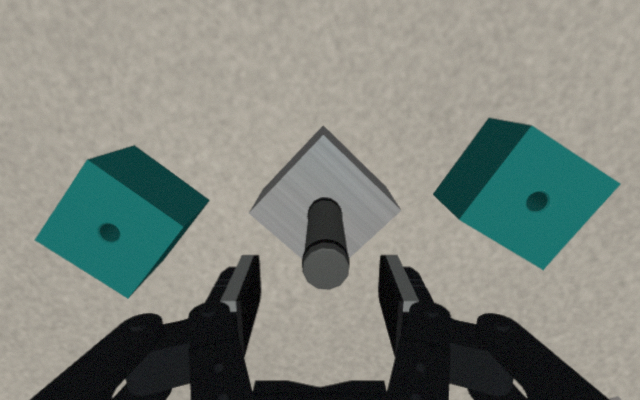

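```bash
python3 -m crank '[{"ax":0.2,"ay":0.2,"az":0,"x":0.13,"y":1,"z":0.11,"jaw":0.6},{"ax":0.2,"ay":0.2,"az":0,"x":0.13,"y":3,"z":0.12,"jaw":0.6},{"ax":0.2,"ay":0.2,"az":0,"x":0.13,"y":4.8,"z":0.12,"jaw":0.6},{"ax":0.2,"ay":0.2,"az":0,"x":0.13,"y":5.6,"z":0.12,"jaw":0.6},{"ax":0.2,"ay":0.2,"az":0,"x":0.13,"y":5.6,"z":0.12,"jaw":0.6}]'; python3 - <<'E'
from h import *
bot.snapshot("top");delta([483.5,-286.6,97],-118)
bot.snapshot("top");delta([483.5,-286.6,97],-118)
p,im,d=shot("wrist","w15")
E
```

```text
t: 13.02
eef_pos: [483.0, -286.1, 96.7]
tool_rot: [-1.573, 0.001, -2.058]
contact_force: [-0.2, 0.1, 0.2]
gripper_width: 0.6
t 13.07 pos [ 483.7 -286.5   97.8] rpy [-9.010e+01  1.000e-01 -1.179e+02] F [0.  0.4 0. ] w 0.601
 shift cm x,y,z [ 0.02  0.08 -0.01]  turn ax,ay,az [ 0.1  0.1 -0.1]
t 13.12 pos [ 484.2 -286.8   98.5] rpy [-9.00e+01  1.00e-01 -1.18e+02] F [-0.   0.5  0.6] w 0.601
 shift cm x,y,z [ 0.02  0.15 -0.07]  turn ax,ay,az [-0.   0.  -0.1]
```

View pics/w15.png

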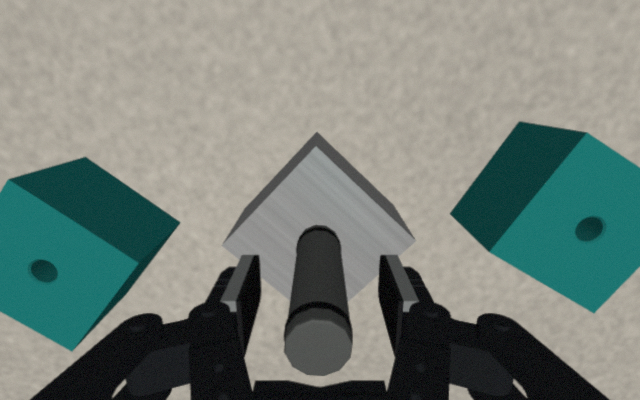

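```bash
python3 -m crank '[{"ax":0,"ay":0,"az":0,"x":0.02,"y":0.1,"z":-0.07,"jaw":0.5},{"ax":0,"ay":0,"az":0,"x":0.02,"y":0.1,"z":-0.07,"jaw":0.4},{"ax":0,"ay":0,"az":0,"x":0.02,"y":0.1,"z":-0.07,"jaw":0.3},{"ax":0,"ay":0,"az":0,"x":0.02,"y":0.1,"z":-0.07,"jaw":0.2},{"ax":0,"ay":0,"az":0,"x":0.02,"y":0.1,"z":-0.07,"jaw":0.1}]' 50; python3 -m crank '[{"ax":0,"ay":0,"az":0,"x":0,"y":0,"z":0,"jaw":0.1},{"ax":0,"ay":0,"az":0,"x":0,"y":0,"z":0,"jaw":0.1},{"ax":0,"ay":0,"az":0,"x":0,"y":0,"z":0,"jaw":0.1},{"ax":0,"ay":0,"az":0,"x":0,"y":0,"z":0,"jaw":0.1},{"ax":0,"ay":0,"az":0,"x":0,"y":0,"z":0,"jaw":0.1}]';python3 - <<'E'
from h import *
for i in range(2):
    bot.snapshot("top");delta([483.5,-286.6,97],-118)
p,im,d=shot("wrist","w16")
E
```

```text
t: 13.58
eef_pos: [484.1, -287.0, 98.5]
tool_rot: [-1.569, 0.001, -2.059]
contact_force: [-0.9, 0.5, 5.9]
gripper_width: 0.242
t: 14.0
eef_pos: [484.1, -287.1, 98.6]
tool_rot: [-1.569, 0.001, -2.059]
contact_force: [-0.3, -1.2, 1.7]
gripper_width: 0.247
t 14.05 pos [ 484.1 -287.    98.6] rpy [-8.99e+01  1.00e-01 -1.18e+02] F [-0.4 -0.4  2.1] w 0.245
 shift cm x,y,z [-0.01  0.16 -0.07]  turn ax,ay,az [-0.1  0.  -0.1]
t 14.1 pos [ 484.1 -287.1   98.6] rpy [-8.99e+01  1.00e-01 -1.18e+02] F [-0.3 -0.5  2.4] w 0.241
 shift cm x,y,z [-0.01  0.16 -0.08]  turn ax,ay,az [-0.1  0.  -0.1]
```

View pics/w16.png

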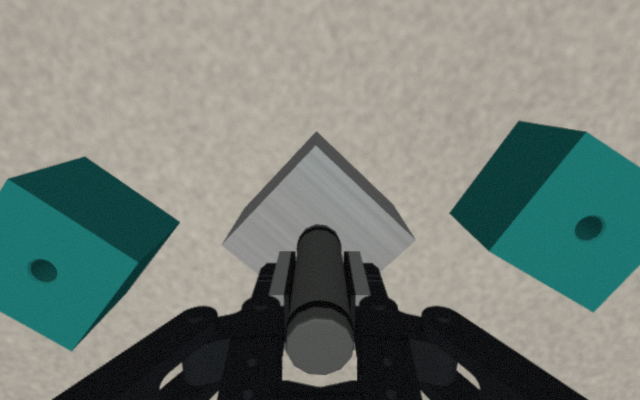

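```bash
python3 -m crank '[{"ax":0,"ay":0,"az":0,"x":0,"y":-1,"z":0,"jaw":0.1},{"ax":0,"ay":0,"az":0,"x":0,"y":-2.5,"z":0,"jaw":0.1},{"ax":0,"ay":0,"az":0,"x":0,"y":-4.5,"z":0,"jaw":0.1},{"ax":0,"ay":0,"az":0,"x":0,"y":-7,"z":0,"jaw":0.1},{"ax":0,"ay":0,"az":0,"x":0,"y":-10,"z":0,"jaw":0.1}]' 60; python3 -m crank '[{"ax":0,"ay":0,"az":0,"x":0,"y":-1.5,"z":0,"jaw":0.1},{"ax":0,"ay":0,"az":0,"x":0,"y":-2.5,"z":0,"jaw":0.1},{"ax":0,"ay":0,"az":0,"x":0,"y":-2.5,"z":0,"jaw":0.1},{"ax":0,"ay":0,"az":0,"x":0,"y":-2.5,"z":0,"jaw":0.1},{"ax":0,"ay":0,"az":0,"x":0,"y":-2.5,"z":0,"jaw":0.1}]'; python3 - <<'E'
from h import *
p,im,d=shot("wrist","w17")
ps,ims,ds=shot("scene","s17");cv2.imwrite("pics/s17c.png",cv2.convertScaleAbs(cv2.resize(ims[60:260,150:350],(800,600)[::-1] if 0 else (600,600),interpolation=cv2.INTER_CUBIC),alpha=1.6))
delta([495.9,248.8,230],-118)
q=dict(p);Rc=np.array([[0,0,1.],[.9531,-.3025,0],[.3025,.9531,0]]);C=np.array([-77.05,-134.1,.1]);q['R']=Rc;q['t']=-Rc@C
print('expected tip px',proj(q,[[0,86.6,0],[0,38.6,0],[0,68.6,0]]))
E
```

```text
t: 14.57
eef_pos: [482.8, -286.4, 198.9]
tool_rot: [-1.571, 0.001, -2.059]
contact_force: [0.2, 0.8, -1.2]
gripper_width: 0.244
t: 14.98
eef_pos: [481.9, -286.1, 222.6]
tool_rot: [-1.574, 0.001, -2.059]
contact_force: [-0.2, 1.2, -1.1]
gripper_width: 0.244
t 15.08 pos [ 481.9 -286.   222.5] rpy [-9.020e+01  1.000e-01 -1.179e+02] F [-0.3 -0.9 -1.1] w 0.24
 shift cm x,y,z [-47.9   -0.61 -23.83]  turn ax,ay,az [ 0.2  0.1 -0.1]
expected tip px [[319.03880566 210.86118174]
 [319.00122684 241.20316323]
 [319.02658382 220.73386545]]
```

View pics/w17.png

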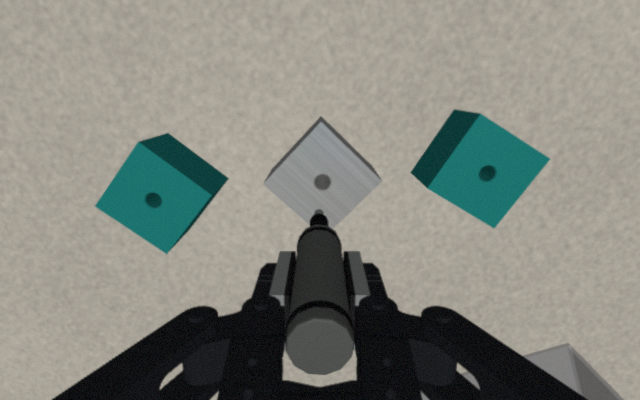

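View pics/s17c.png

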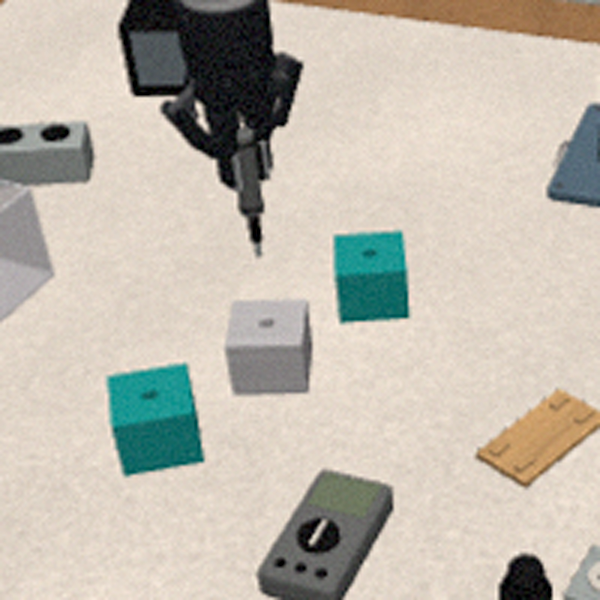

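The probe is clear of the stand and hangs straight, with its tip at (319,212) against a predicted (319,211). I'll carry it across.

```bash
python3 -m crank '[{"ax":0,"ay":0,"az":0,"x":-2.5,"y":0,"z":-1.2,"jaw":0.1},{"ax":0,"ay":0,"az":0,"x":-6,"y":0,"z":-3,"jaw":0.1},{"ax":0,"ay":0,"az":0,"x":-9.5,"y":0,"z":-4.7,"jaw":0.1},{"ax":0,"ay":0,"az":0,"x":-13,"y":0,"z":-6.5,"jaw":0.1},{"ax":0,"ay":0,"az":0,"x":-16.5,"y":0,"z":-8.2,"jaw":0.1}]'; python3 -m crank '[{"ax":0,"ay":0,"az":0,"x":-3.5,"y":0,"z":-1.7,"jaw":0.1},{"ax":0,"ay":0,"az":0,"x":-7,"y":0,"z":-3.4,"jaw":0.1},{"ax":0,"ay":0,"az":0,"x":-10.5,"y":0,"z":-5.2,"jaw":0.1},{"ax":0,"ay":0,"az":0,"x":-14,"y":0,"z":-7,"jaw":0.1},{"ax":0,"ay":0,"az":0,"x":-17,"y":0,"z":-8.5,"jaw":0.1}]'; python3 - <<'E'
from h import *
delta([495.9,248.8,220],-118)
E
```

```text
t: 15.5
eef_pos: [485.9, -100.1, 222.1]
tool_rot: [-1.576, 0.001, -2.059]
contact_force: [0.3, 0.1, -0.5]
gripper_width: 0.241
t: 15.92
eef_pos: [489.6, 92.8, 222.0]
tool_rot: [-1.577, 0.001, -2.057]
contact_force: [0.7, -0.1, -0.4]
gripper_width: 0.242
t 15.92 pos [489.6  92.8 222. ] rpy [ -90.4    0.  -117.9] F [ 0.7 -0.1 -0.4] w 0.242
 shift cm x,y,z [-14.08   0.25  -6.74]  turn ax,ay,az [ 0.4  0.1 -0. ]
```

```bash
python3 -m crank '[{"ax":0.4,"ay":0,"az":0,"x":-3.5,"y":0,"z":-1.7,"jaw":0.1},{"ax":0.4,"ay":0,"az":0,"x":-7,"y":0,"z":-3.4,"jaw":0.1},{"ax":0.4,"ay":0,"az":0,"x":-10.5,"y":0,"z":-5.1,"jaw":0.1},{"ax":0.4,"ay":0,"az":0,"x":-13,"y":0,"z":-6.3,"jaw":0.1},{"ax":0.4,"ay":0,"az":0,"x":-14.1,"y":0.2,"z":-6.75,"jaw":0.1}]'; python3 -m crank '[{"ax":0,"ay":0,"az":0,"x":0,"y":1,"z":0,"jaw":0.1},{"ax":0,"ay":0,"az":0,"x":0,"y":2,"z":0,"jaw":0.1},{"ax":0,"ay":0,"az":0,"x":0,"y":3,"z":0,"jaw":0.1},{"ax":0,"ay":0,"az":0,"x":0,"y":3,"z":0,"jaw":0.1},{"ax":0,"ay":0,"az":0,"x":0,"y":3,"z":0,"jaw":0.1}]';  python3 - <<'E'
from h import *
bot.snapshot("top");bot.snapshot("top")
p,im,d=shot("wrist","w18")
delta([495.9,248.8,170],-118)
R=Ro.from_euler('xyz',bot.read_state()['tool_rot']);print('down',R.apply([0,1,0]).round(4))
E
```

```text
t: 16.33
eef_pos: [494.5, 254.5, 220.1]
tool_rot: [-1.572, 0.003, -2.051]
contact_force: [0.1, 0.0, -1.4]
gripper_width: 0.24
t: 16.75
eef_pos: [494.2, 252.2, 188.8]
tool_rot: [-1.573, 0.0, -2.054]
contact_force: [0.8, -0.1, 0.5]
gripper_width: 0.243
t 16.9 pos [494.9 253.9 190.5] rpy [ -90.1    0.2 -117.6] F [ 0.5  0.2 -0.6] w 0.242
 shift cm x,y,z [0.41 2.04 0.32]  turn ax,ay,az [ 0.1  0.4 -0.2]
down [ 6.0e-04  3.3e-03 -1.0e+00]
```

View pics/w18.png

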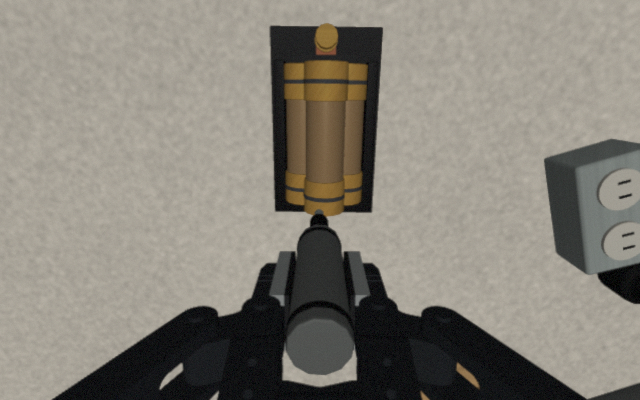

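```bash
python3 -m crank '[{"ax":0.1,"ay":0.4,"az":-0.2,"x":0.2,"y":0.5,"z":0.2,"jaw":0.1},{"ax":0.1,"ay":0.4,"az":-0.2,"x":0.4,"y":1.2,"z":0.3,"jaw":0.1},{"ax":0.1,"ay":0.4,"az":-0.2,"x":0.4,"y":2,"z":0.32,"jaw":0.1},{"ax":0.1,"ay":0.4,"az":-0.2,"x":0.4,"y":2.6,"z":0.32,"jaw":0.1},{"ax":0.1,"ay":0.4,"az":-0.2,"x":0.4,"y":2.6,"z":0.32,"jaw":0.1}]';  python3 - <<'E'
from h import *
bot.snapshot("top");bot.snapshot("top");bot.snapshot("top")
p,im,d=shot("wrist","w19")
delta([495.9,248.8,162],-118)
s=bot.read_state();R=Ro.from_euler('xyz',s['tool_rot']);print('tip',(s['eef_pos']+R.apply([0,86.6,0])).round(1))
print(proj(p,[[495.9,248.8,69.5],s['eef_pos']+R.apply([0,86.6,0])]))
cv2.imwrite("pics/w19c.png",cv2.convertScaleAbs(cv2.resize(im[130:250,240:400],(800,600),interpolation=cv2.INTER_CUBIC),alpha=1.8))
E
```

```text
t: 17.32
eef_pos: [495.0, 248.3, 162.7]
tool_rot: [-1.572, -0.003, -2.06]
contact_force: [-0.3, 0.6, -0.7]
gripper_width: 0.241
t 17.52 pos [496.1 249.2 164.6] rpy [ -90.    0. -118.] F [ 0.1 -0.6  0.2] w 0.243
 shift cm x,y,z [0.04 0.26 0.  ]  turn ax,ay,az [-0. -0. -0.]
tip [496.1 249.2  78. ]
[[319.87150776 207.52711886]
 [319.92283799 211.0667023 ]]
```

View pics/w19c.png

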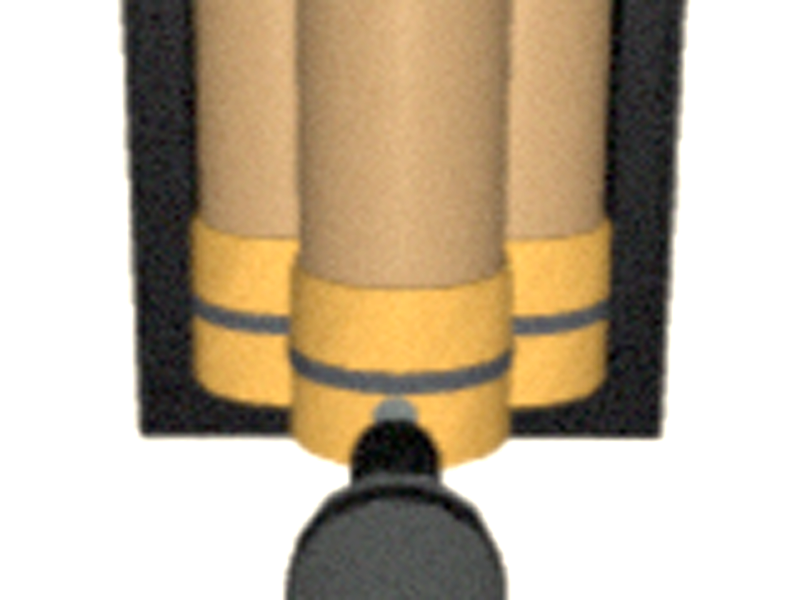

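```bash
python3 - <<'E'
from h import *
z=np.load("pics/w19.npz");p=bot.camera_params("wrist");s=bot.read_state()
S=8;u0,v0,u1,v1=275,195,365,270
cr=cv2.convertScaleAbs(cv2.resize(z['im'][v0:v1,u0:u1],None,fx=S,fy=S,interpolation=cv2.INTER_CUBIC),alpha=2.2)
R=Ro.from_euler('xyz',s['tool_rot']);th=np.linspace(0,2*np.pi,60)
for zz,r,col in [(0,3,(0,0,255)),(18,3,(0,255,255)),(18,5.5,(0,255,0)),(48,5.5,(255,255,0)),(48,11,(255,0,255)),(128,11,(255,0,0))]:
    T=np.c_[r*np.cos(th),np.full(60,86.6-zz),r*np.sin(th)]
    uv=proj(p,s['eef_pos']+R.apply(T));cv2.polylines(cr,[((uv-[u0,v0]+.5)*S).astype(np.int32)],True,col,1)
cv2.imwrite("pics/ov19.png",cr)
E
```

```text
(no output)
```

View pics/ov19.png

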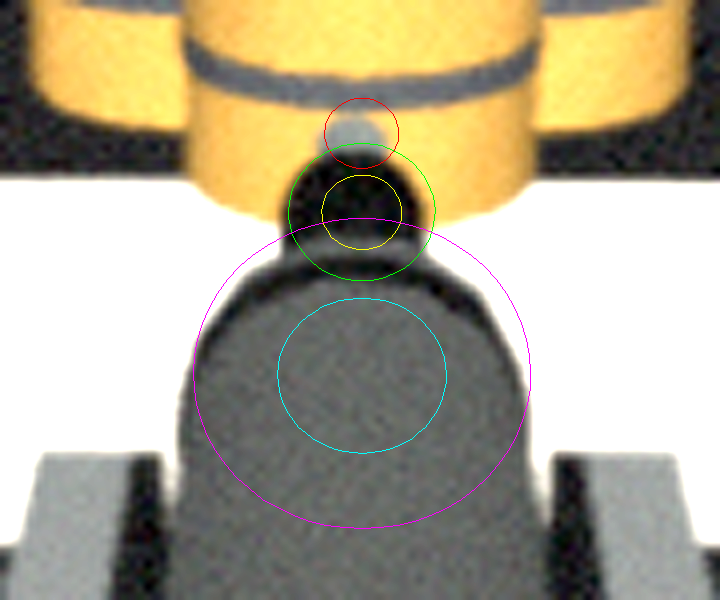

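```bash
python3 -m crank '[{"ax":0,"ay":0,"az":0,"x":-0.05,"y":0,"z":0.03,"jaw":0.1},{"ax":0,"ay":0,"az":0,"x":-0.1,"y":0.2,"z":0.07,"jaw":0.1},{"ax":0,"ay":0,"az":0,"x":-0.1,"y":0.4,"z":0.07,"jaw":0.1},{"ax":0,"ay":0,"az":0,"x":-0.1,"y":0.6,"z":0.07,"jaw":0.1},{"ax":0,"ay":0,"az":0,"x":-0.1,"y":0.6,"z":0.07,"jaw":0.1}]';  cat > ov.py <<'E'
from h import *
import sys
bot.snapshot("top");bot.snapshot("top")
p,im,d=shot("wrist",sys.argv[1]); s=bot.read_state()
R=Ro.from_euler('xyz',s['tool_rot']);print('TCP',s['eef_pos'].round(2),'tip relaxed',(s['eef_pos']+R.apply([.5,86.6,-.7])).round(1),'F',s['contact_force'].round(2),'down',R.apply([0,1,0]).round(3))
F=[]
for i in range(4): bot.snapshot("top");F.append(bot.read_state()['contact_force'])
print('Fmean',np.mean(F,0).round(2))
S=8;u0,v0,u1,v1=275,185,365,260
cr=cv2.convertScaleAbs(cv2.resize(im[v0:v1,u0:u1],None,fx=S,fy=S,interpolation=cv2.INTER_CUBIC),alpha=2.2)
th=np.linspace(0,2*np.pi,60)
for zz,r,col in [(0,3,(0,0,255)),(18,5.5,(0,255,0))]:
    T=np.c_[.5+r*np.cos(th),np.full(60,86.6-zz),-.7+r*np.sin(th)]
    uv=proj(p,s['eef_pos']+R.apply(T));cv2.polylines(cr,[((uv-[u0,v0]+.5)*S).astype(np.int32)],True,col,1)
cv2.imwrite(f"pics/{sys.argv[1]}ov.png",cr)
E
python3 ov.py w20
```

```text
t: 17.93
eef_pos: [496.9, 249.6, 158.1]
tool_rot: [-1.57, -0.001, -2.06]
contact_force: [-0.1, -0.4, -0.9]
gripper_width: 0.237
TCP [497.12 249.78 158.56] tip relaxed [496.3 249.6  72. ] F [ 0.2   0.95 -1.31] down [ 0.001 -0.    -1.   ]
Fmean [-0.08 -0.24 -0.34]
```

View pics/w20ov.png

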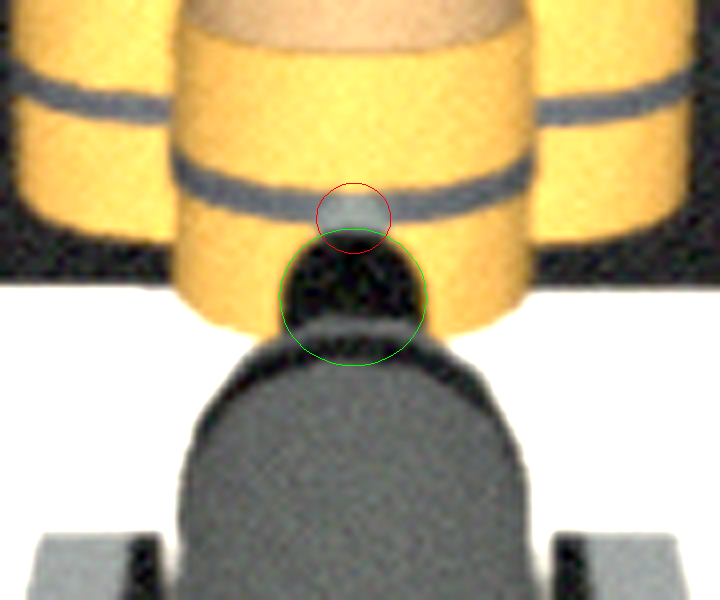

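```bash
python3 -m crank '[{"ax":0,"ay":0,"az":0,"x":-0.03,"y":0.1,"z":0,"jaw":0.1},{"ax":0,"ay":0,"az":0,"x":-0.03,"y":0.25,"z":0,"jaw":0.1},{"ax":0,"ay":0,"az":0,"x":-0.03,"y":0.4,"z":0,"jaw":0.1},{"ax":0,"ay":0,"az":0,"x":-0.03,"y":0.5,"z":0,"jaw":0.1},{"ax":0,"ay":0,"az":0,"x":-0.03,"y":0.5,"z":0,"jaw":0.1}]';  python3 ov.py w21
```

```text
t: 18.7
eef_pos: [497.4, 250.1, 153.6]
tool_rot: [-1.57, 0.0, -2.06]
contact_force: [-0.1, -0.7, 0.7]
gripper_width: 0.24
TCP [497.45 250.12 153.78] tip relaxed [496.7 250.   67.2] F [ 1.47 -0.09 -0.02] down [ 0.001 -0.    -1.   ]
Fmean [0.44 0.01 0.44]
```

View pics/w21ov.png

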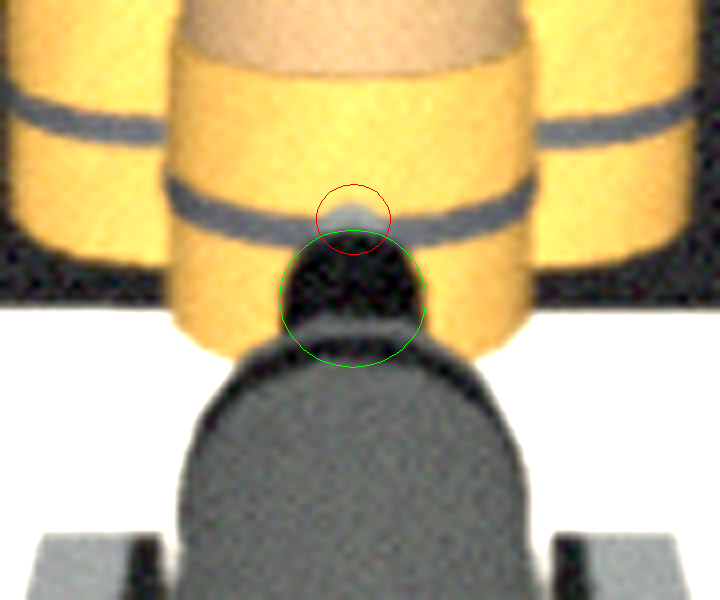

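```bash
python3 -m crank '[{"ax":0,"ay":0,"az":0,"x":0.02,"y":0.1,"z":0,"jaw":0.1},{"ax":0,"ay":0,"az":0,"x":0.02,"y":0.2,"z":0,"jaw":0.1},{"ax":0,"ay":0,"az":0,"x":0.02,"y":0.27,"z":0,"jaw":0.1},{"ax":0,"ay":0,"az":0,"x":0.02,"y":0.27,"z":0,"jaw":0.1},{"ax":0,"ay":0,"az":0,"x":0.02,"y":0.27,"z":0,"jaw":0.1}]';  python3 ov.py w22; python3 - <<'E'
from h import *
F=[];Z=[]
for i in range(8):
    p,im,d=shot("scene","s22");s=bot.read_state();F.append(s['contact_force']);Z.append(s['eef_pos'])
print(np.mean(F,0),np.mean(Z,0))
cv2.imwrite("pics/s22c.png",cv2.convertScaleAbs(cv2.resize(im[130:270,360:500],(800//4*3,600),interpolation=cv2.INTER_CUBIC),alpha=1.8))
E
```

```text
t: 19.47
eef_pos: [497.4, 250.0, 151.1]
tool_rot: [-1.57, 0.001, -2.059]
contact_force: [0.3, -0.0, 1.5]
gripper_width: 0.241
TCP [497.41 250.   151.16] tip relaxed [496.7 249.9  64.6] F [0.97 0.96 0.33] down [ 0.001 -0.    -1.   ]
Fmean [ 0.32 -0.    1.02]
[0.46322346 0.62347547 1.16564966] [497.36099993 249.9652327  151.10193646]
```

View pics/w22ov.png

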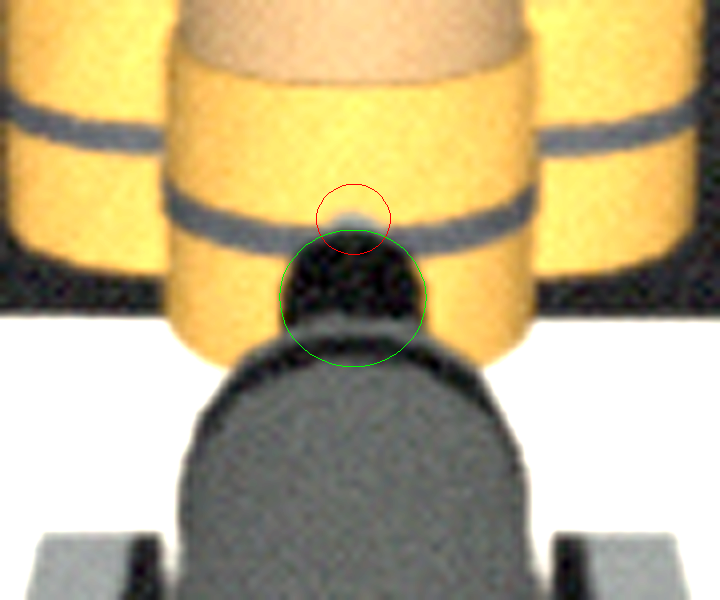

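View pics/s22c.png

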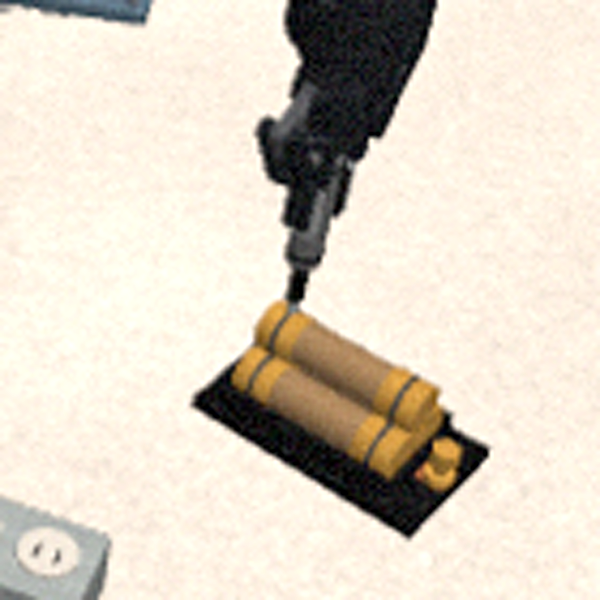

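The probe tip sits on the ring away from the post. Geometry gives about 5 mm of plunger travel, and the force has risen by roughly 1.8 N. I'm handing in now.

```bash
python3 -c "
from bench import bot
s=bot.read_state();print(s['t'],s['eef_pos'],s['contact_force'],s['gripper_width']);print(bot.job_done())"
```

```text
20.2167 [497.35690781 249.95903949 151.09182956] [1.03861948 0.46838161 1.02785142] 0.24422290054260876
the job is handed in; nothing more can be done
None
```

I handed the job in at 20.2 s of the 54 s allowed. The spare fuse was saddled and the arm was still holding the probe on its ring; the hand-in gives no verdict.

- **Fuse:** I gripped the spare by its body, laid it in the groove on the two lower fuses and let go. Its rings measured +42.3 and -42.0 mm along the cradle, its axis was within about 0.3 mm of the centre line, and its crown read about 69 mm, so it is lined up with them.
- **Probe:** I drew it straight out of the grey stand and set its tip on the ring at the end away from the terminal post. In the last wrist picture the tip and ring coincided to within about 0.5 mm, and the tool stood upright to about 0.001 rad.
- **Plunger:** geometry puts it at about 5.1 mm of its 10 mm travel. The force rise of about 1.8 N (noisy, and I only roughly estimated the unloaded level) agrees with the 2 N expected at half way.
- **Bystanders:** the outlet box, connector, meter and turquoise stands were never approached. I did not measure their positions again at the end.

**Checks that failed or disagreed:**
- One automatic fit of the saddled fuse gave no result, so I used the ring pixels and a crown fit instead.
- That crown fit also failed on the cap that was to be probed, so I took its place from the ring in the picture and from the other fits.
- The overlay showed the probe tip about 0.7 mm off its nominal place in the grip, and I corrected for that before pressing.

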